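# Push the whetstones up out of the sharpening board and put them to dry

## Task

Sharpening is finished: use the push-out iron from underneath to push every whetstone up out of its well in the sharpening board, and stand the iron back upright on its cork mat. Lay all the stones flat in the drip tray, none on top of another, then slide the tray under the drying rack's shelf, fully home against the stop. Leave the oil bottle, the strop and the wax tin alone.

Things in the scene. Friction and masses are not known exactly. Their poses are not given: they have to be found in the camera images.
- board: sharpening board, fixed, a wooden slab 130 mm (x) x 330 mm (y) on feet; origin on the bench below its middle, z up, x away from the robot. Underside 70 mm, top face 100 mm above the bench. Four wells in a row along y, 80 mm apart, some maybe empty. Feet 16 mm square at x = +-50, y = +-80 mm (between wells 1 and 2, 3 and 4); otherwise open beneath from the robot's side.
- well1 (a point): middle of the mouth, level with the top face, of the well at the board's y = -120 mm. Each well is 102 mm (x) x 42 mm (y) and 22 mm deep: a stone lies in it flush and cannot be gripped. Through its 8 mm floor goes a centred finger slot 50 mm (x) x 32 mm (y), open to below.
- well2 (a point): the same for the well at y = -40 mm. In every well sprung rubber strips 60 mm long on both long sides, within the top 8 mm, hold the stone by friction with about 5 to 7 N: about 10 N push it up, and it stays where it is pushed to while its lowest 5 mm or more are in the well. Raised by 12 to 15 mm it can be gripped across its width and drawn out.
- well3 (a point): the same for the well at y = +40 mm.
- well4 (a point): the same for the well at y = +120 mm.
- stone_grey: whetstone, grey, a block 100 x 40 x 22 mm, 0.18 kg (+-15%); origin at its centre, x along its length, y along its width, z through its thickness. It may be absent (None).
- stone_rust: whetstone, rust red-brown, a block 100 x 40 x 22 mm, 0.18 kg (+-15%); origin at its centre, x along its length, y along its width, z through its thickness. It may be absent (None).
- stone_cream: whetstone, cream and ochre, a block 100 x 40 x 22 mm, 0.18 kg (+-15%); origin at its centre, x along its length, y along its width, z through its thickness. It may be absent (None).
- stone_green: whetstone, dark green, a block 100 x 40 x 22 mm, 0.18 kg (+-15%); origin at its centre, x along its length, y along its width, z through its thickness. It may be absent (None).
- iron: push-out iron, loose, 0.4 kg, standing upright by itself: flat steel foot 140 x 36 x 8 mm, origin at the centre of its underside, z up, x along it; its heel (x below -25 mm) is 64 mm wide. A 12 x 20 mm stem rises at x = -45 mm to the wooden handle; the nose points up at x = +50 mm. Use: pass the foot under the board from its near edge, stem outside, nose below a finger slot; lift.
- handle (a point): grip point in the iron's wooden handle, 150 mm above the foot's underside at x = -45 mm. The handle is 26 mm (x) x 34 mm (y), from 110 to 180 mm high; pinch it from above, fingers closing along the iron's x, so that it does not turn in the grip.
- nose (a point): top of the iron's nose, a round steel pin with a rubber cap 20 mm across; 52 mm above the foot's underside, at x = +50 mm (95 mm from the handle's axis).
- mat: cork mat, fixed, 180 x 90 x 3 mm, where the iron stands at the start and belongs; origin at the centre of its underside, on the bench.
- tray: drip tray, loose, 0.3 kg, grey metal on nylon glides, 130 mm (x) x 282 mm (y), walls 18 mm high and 5 mm thick; origin at the centre of its underside, z up, x towards the rack. Inside, three wooden slats along y, tops 9 mm above the underside, carry the stones: room for four side by side, lengths along x, at y = +-33 and +-99 mm. Their centres are then 20 mm up.
- pull (a point): grip point of the tray's pull, an upright wooden plate 14 mm (x) x 60 mm (y) from 6 to 66 mm high, at the tray's x = -115 mm; this point is 55 mm high. Fingers close along x; push or pull the tray with it. Loaded, the tray weighs about 1 kg and slides with some 4 N; bearing down on the pull makes it drag.
- rack: drying rack, fixed plywood; origin on the bench, z up, x away from the robot. A bay 304 mm wide, centred on y = 0, between side panels that reach from x = +20 to +170 mm, under a shelf whose underside is 90 mm and top 105 mm high. A stop bar 25 mm high crosses the bay at x = 130 mm. The tray starts in front of the bay.
- home (a point): point on the bench in the rack's bay (x = 65, y = 0 mm of the rack) where the tray's origin is when the tray is home against the stop bar.
- oil_bottle: green oil bottle, loose, 56 mm across, 130 mm high, standing; origin at its base. Leave alone.
- strop: leather-faced strop paddle lying on the rack's shelf, loose, about 235 mm long, 12 mm thick; origin on its underside near the middle. Leave alone.
- wax_tin: brass-coloured tin on the rack's shelf, loose, 60 mm across, 35 mm high; origin at its base. Leave alone.
Things that resemble listed ones, but are neither listed nor needed, are in the scene too. Several things have the shape of the iron; the one meant has the colours described above.

How it is judged:
On the way, in this order (a step that is already met when the one before it is completed fails the run):
1. a stone is pushed up out of its well from below by the iron's nose, by at least 9 mm (((z of stone_grey in the frame of board above 0.098 m and contact force between stone_grey and iron above 0.5 N) or (z of stone_rust in the frame of board above 0.098 m and contact force between stone_rust and iron above 0.5 N) or (z of stone_cream in the frame of board above 0.098 m and contact force between stone_cream and iron above 0.5 N) or (z of stone_green in the frame of board above 0.098 m and contact force between stone_green and iron above 0.5 N))).
2. all the stones lie flat in the drip tray (x of stone_grey in the frame of tray between -0.045 and 0.045 m and y of stone_grey in the frame of tray between -0.125 and 0.125 m and z of stone_grey in the frame of tray between 0.01 and 0.025 m and angle between the z axis of each of stone_grey, stone_rust, stone_cream, stone_green and the z axis of tray, either way round below 0.15 rad and x of stone_rust in the frame of tray between -0.045 and 0.045 m and y of stone_rust in the frame of tray between -0.125 and 0.125 m and z of stone_rust in the frame of tray between 0.01 and 0.025 m and x of stone_cream in the frame of tray between -0.045 and 0.045 m and y of stone_cream in the frame of tray between -0.125 and 0.125 m and z of stone_cream in the frame of tray between 0.01 and 0.025 m and x of stone_green in the frame of tray between -0.045 and 0.045 m and y of stone_green in the frame of tray between -0.125 and 0.125 m and z of stone_green in the frame of tray between 0.01 and 0.025 m), for 0.2 s.
At the end, for the whole second after the job is handed in: Every stone lies flat in the tray on its slats (not stacked, not on edge, wholly inside), the tray stands within 10 mm of the stop bar at the back of the rack's bay, the iron stands upright on its mat (its foot's centre within 45 mm of the mat's centre), and all is released and at rest (all of step 2 and x of tray in the frame of rack above 0.055 m and z of tray in the frame of rack below 0.008 m and angle between iron's own z axis and vertical below 0.1 rad and horizontal distance between iron and mat below 0.045 m and height (world z) of iron below 0.01 m and linear speed of each of stone_grey, stone_rust, stone_cream, stone_green, tray, iron below 0.02 m/s); the robot touches nothing.
It fails at once if the oil bottle is moved by more than 30 mm or tipped (distance of oil_bottle from where it was at the start of the episode above 0.03 m or angle between oil_bottle's own z axis and vertical above 0.5 rad).
It fails at once if the strop is moved by more than 30 mm or tipped (distance of strop from where it was at the start of the episode above 0.03 m or angle between strop's own z axis and vertical above 0.5 rad).
It fails at once if the wax tin is moved by more than 30 mm or tipped (distance of wax_tin from where it was at the start of the episode above 0.03 m or angle between wax_tin's own z axis and vertical above 0.5 rad).
Of stone_grey, stone_rust, stone_cream, stone_green only 3 to 4 are there at a start; the rules pass over those that are not, and their reading is None.
At some moment in a run one of tray may be knocked a few centimetres aside while the robot is not near it.
Once in a run the grip may slacken for a moment while it holds something.
It also fails if it takes over 210 s, if anything falls off the work surface, if the arm or the gripper's body presses on something with over 40 N, if the wrist force passes 120 N, or if a joint passes its speed limit or range.

## Robot

A 6-joint arm with a two-finger parallel gripper is mounted at the origin on the work surface. World frame = base frame: x ahead of the robot, y to its left, z up, the work surface at z = 0. Lengths are in m, angles in rad, forces in N, time in s.
With the tool pointing down it reaches from about 0.375 to 0.9 m from the base axis. Payload 3.1 kg.
Tool frame: the origin (TCP) lies on the centre line of the jaws, within the pads' length; the fingertips stand manip.tip_extent ahead of it and the grasp point (between the pads) lies 6 mm ahead of it (manip.tip_extent is the distance from the TCP to the fingertips, in m); z points along the fingers, y is the direction in which the jaws open and shut (so a half turn about z gives the same grasp; the last joint's range is limited). The gripper opens to 85 mm and grips with 20 to 120 N. Pads are 22 mm wide; open, the fingers measure 114 mm over their backs; the gripper's body (76 mm by 85 mm) begins 54 mm behind the grasp point. The pads swing forward as they close: fully open they stand 13 mm farther back than shut.
Start: joints at [1.083, 0.527, 1.433, -0, 1.181, -0.178], TCP at [0.19, 0.595, 0.256] pointing down, gripper open.
Joint ranges: [-3.08, 3.08], [-0.75, 2.2], [0.22, 2.44], [-1.43, 4.57], [0, 2.65], [-2.85, 2.85]. Speed limits (rad/s): [2.79, 2.79, 3.14, 3.14, 3.14, 3.14].

## Interface

Orientations are given as a unit quaternion [w, x, y, z].
In Python, from plant import manip gives the robot as it stands. The module is installed in compiled form; this text tells all that it offers.
- The arm moves only by the tool arm_command, never from a script. Its argument "rows" is a list of rows, each an object with "translation": the shift along the tool's x, y, z in cm, a list of three; "dr": the turn, a rotation vector about the tool's x, y, z in degrees, a list of three; "hand": the finger opening in cm, from 0 to 8.54. A call has 1 to 20 rows; each row is the pose to reach, as a shift and turn from the pose measured when the call began, along the tool's axes at that moment; what a row does not reach only later rows make up. A row lasts 1/8 s, in which the tool goes at most 62.5 mm and 10.7 degrees, less where a joint would pass 70% of its speed; a pose out of reach is approached as far as the arm can. A call with a gripper value outside its range is refused whole. The fingers move at their own pace and stop on an object; "force" is the grip in N (left out, the last holds). Time passes only in rows, so rows that repeat a pose let the fingers close. It gives the time, the measured TCP pose, the force and the opening at its end, in the units of the state.
- manip.sense(): the state, without advancing time (a new reading comes with each control period).
- manip.snapshot(name): name is "scene" or "top" or "wrist"; returns the picture (420x560x3 uint8, red, green, blue); there is no depth.
- manip.camera_params(name): a dict with "fx", "fy", "cx", "cy" (pixels), "view" (4x4, takes a point from world to camera coordinates); the wrist camera has in their place "mount" (4x4, takes a point from camera to tool coordinates, whose origin is the TCP and whose axes are the flange's). Camera axes: x right, y down, z forward; pixel columns grow to the right and rows downward; lengths in m; the calibration is good to about 2 mm. A picture is of the moment at which its call begins: read the wrist's pose just before it. camera_params takes no time and is no camera call.
- manip.sign_off(): hands the job in, once; it reports no verdict.
Trained networks look in the newest picture that a camera, given by its name, has taken for a name from the list of things; names that differ only in an ending like _2 or _b are one class to them, and where a whole thing is asked for, a point or a joint stands for the part that bears it (a point fixed in the world has none). Each returns a list of dicts, best first, with "p" (0 to 1); they miss things now and then, are a little off and sometimes report something else, mostly with a low value. They report only what shows in the picture. A call takes as long as a camera call. They do not tell look-alikes from the thing itself.
- manip.regions_of(target, camera): "mask" (420x560 bool, what is visible of it) and "point" ([column, row] in pixels, amid what is visible of it).
- manip.place_of(target, camera): "point" ([column, row] in pixels: a listed point, or the origin of a listed thing).
The state is a dict: "time_s": time; "joints": joint angles; "joint_velocities": joint speeds; "joint_torque": joint torques, N m; "tcp_pos": TCP position; "eef_rot": TCP orientation; "contact_force": force on the tool from outside, world axes, zero at the start; "wrist_torque": the same for the moment, N m; "opening": finger opening in m.
Only numpy, scipy, OpenCV 4.12 (cv2) and the standard library are available. Lean on these libraries where they do the work, as an engineer would, in place of code of your own. Each camera call takes 0.05 s, during which the arm holds its last target. There are 200 camera calls.

## Working session

There is one attempt and no reset: what is moved stays moved. The work goes in short steps, Python scripts to look and compute and a tool call to move; the robot and the scene stay as the last step left them, time stands still between calls to the robot, and variables do not carry over. Pictures are saved under pics/ and viewed, about 12 in all and at most 16, crops included, and the job is handed in when it is done.

Besides the shell and the picture viewer there is one more tool, called after "Call:" as name(argument=value, ...) on one line, values as JSON. arm_command: Moves the arm, as the interface text tells. Its arguments: {"type":"object","properties":{"rows":{"type":"array"},"force":{"type":"number"}},"required":["rows"]}

```bash
mkdir -p pics; cat > h.py <<'E'
import numpy as np, cv2
from plant import manip
from scipy.spatial.transform import Rotation as R
def snap(n,f=None):
    s=manip.sense(); im=manip.snapshot(n)
    if f: cv2.imwrite('pics/'+f,im[:,:,::-1])
    return im,s
def T_tool(s):
    q=s['eef_rot']; T=np.eye(4); T[:3,:3]=R.from_quat([q[1],q[2],q[3],q[0]]).as_matrix(); T[:3,3]=s['tcp_pos']; return T
def cam(n,s=None):
    p=manip.camera_params(n)
    if n=='wrist': V=np.linalg.inv(T_tool(s)@np.array(p['mount']))
    else: V=np.array(p['view'])
    return p,V
def px2w(n,uv,z,s=None):
    p,V=cam(n,s); M=np.linalg.inv(V)
    d=M[:3,:3]@np.array([(uv[0]-p['cx'])/p['fx'],(uv[1]-p['cy'])/p['fy'],1]); o=M[:3,3]
    return o+d*(z-o[2])/d[2]
def w2px(n,P,s=None):
    p,V=cam(n,s); c=V@np.append(P,1); return np.array([p['fx']*c[0]/c[2]+p['cx'],p['fy']*c[1]/c[2]+p['cy']])
def move(P,yaw=None,s=None):
    "tool-frame shift (cm) and turn to reach world P with tool down, y axis at yaw (deg, mod 180)"
    s=s or manip.sense(); T=T_tool(s)
    t=T[:3,:3].T@(np.array(P)-T[:3,3])*100
    yv=T[:3,1]; cur=np.degrees(np.arctan2(yv[1],yv[0]))
    out=[t.round(2).tolist()]
    if yaw is not None:
        dy=(yaw-cur+90)%180-90
        z=np.array([0,0,-1]); x0=T[:3,0]
        c,sn=np.cos(np.radians(cur+dy)),np.sin(np.radians(cur+dy))
        y=np.array([c,sn,0]); x=np.cross(y,z)
        Rt=np.column_stack([x,y,z]); rv=R.from_matrix(T[:3,:3].T@Rt).as_rotvec(degrees=True)
        out.append(rv.round(2).tolist())
    return out
E
python3 - <<'E'
from h import *
print(manip.tip_extent, {k:np.round(v,3) for k,v in manip.sense().items()})
ims=[]
for n in ('scene','top'):
    im,s=snap(n,n+'0.png')
    p,V=cam(n); print(n,p['fx'],p['cx'],np.linalg.inv(V).round(3).tolist())
    for t in 'board iron handle nose mat tray pull rack home oil_bottle strop wax_tin stone_grey stone_rust stone_cream stone_green well1 well4'.split():
        r=manip.place_of(t,n)
        print(n,t,[(np.round(q['point']).tolist(),round(q['p'],2)) for q in r[:4]])
E
```

```text
0.025 {'time_s': np.float64(0.0), 'joints': array([ 1.084,  0.528,  1.434,  0.   ,  1.181, -0.179]), 'joint_velocities': array([-0.   ,  0.   ,  0.   ,  0.001,  0.   ,  0.001]), 'joint_torque': array([-1.0000e-03, -4.4235e+01, -1.7803e+01, -0.0000e+00,  8.0000e-03,
        0.0000e+00]), 'tcp_pos': array([0.19 , 0.595, 0.255]), 'eef_rot': array([-0.   ,  0.154,  0.988, -0.001]), 'contact_force': array([-0.002, -0.961,  0.18 ]), 'wrist_torque': array([0.035, 0.031, 0.028]), 'opening': np.float64(0.085)}
scene 537.2916190404071 278.52909090897066 [[-0.838, 0.321, -0.44, 1.075], [0.545, 0.475, -0.691, 0.894], [-0.013, -0.819, -0.573, 0.846], [0.0, 0.0, 0.0, 1.0]]
scene board [([302.0, 318.0], 0.66)]
scene iron [([307.0, 176.0], 0.87), ([213.0, 355.0], 0.76), ([312.0, 294.0], 0.24)]
scene handle [([307.0, 192.0], 0.98), ([184.0, 302.0], 0.79), ([297.0, 128.0], 0.77), ([269.0, 238.0], 0.72)]
scene nose [([324.0, 170.0], 0.97), ([268.0, 236.0], 0.66), ([238.0, 336.0], 0.6)]
scene mat [([289.0, 242.0], 0.53)]
scene tray [([303.0, 318.0], 0.62)]
scene pull [([264.0, 174.0], 0.83)]
scene rack 
[... 1160 characters left out ...]
385.0, 269.0], 0.96), ([121.0, 191.0], 0.65)]
top rack []
top home []
top oil_bottle [([264.0, 117.0], 0.91)]
top strop [([384.0, 124.0], 0.87), ([231.0, 185.0], 0.62), ([186.0, 194.0], 0.51)]
top wax_tin [([439.0, 148.0], 0.89)]
top stone_grey [([378.0, 226.0], 0.4)]
top stone_rust [([196.0, 183.0], 0.86), ([274.0, 214.0], 0.24), ([158.0, 185.0], 0.19)]
top stone_cream [([162.0, 186.0], 0.84), ([383.0, 125.0], 0.64)]
top stone_green [([120.0, 189.0], 0.84), ([126.0, 185.0], 0.32)]
top well1 [([196.0, 182.0], 0.96), ([234.0, 186.0], 0.75), ([153.0, 187.0], 0.74), ([126.0, 183.0], 0.63)]
top well4 [([196.0, 182.0], 0.96), ([234.0, 186.0], 0.75), ([153.0, 187.0], 0.74), ([126.0, 183.0], 0.63)]
```

```bash
ls pics
```

```text
scene0.png
top0.png
```

View pics/scene0.png

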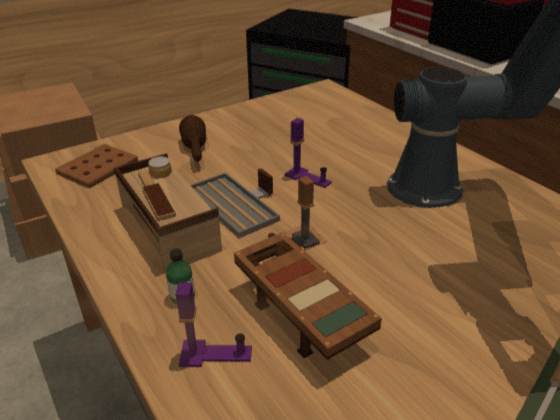

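View pics/top0.png

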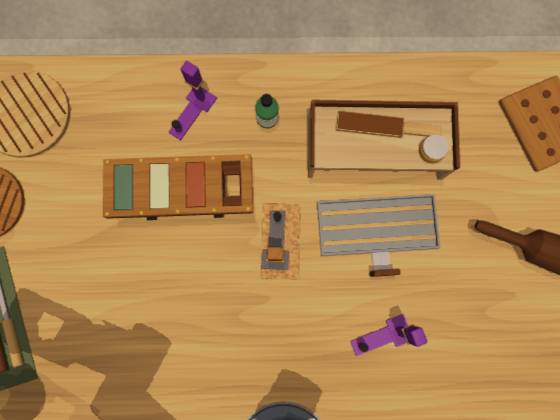

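Top view (steel iron with a wooden handle at (280,238) on the cork mat). Look-alikes: purple irons at (190,100) and (390,337), which I rule out. The stones are green (123,187), cream (160,186) and rust (196,185). The well at (233,184) is empty and there is no grey stone. The tray is at (378,224), with its pull at (385,271).

```bash
python3 - <<'E'
from h import *
im,s=snap('top')
def rect(t,z,pick=None):
    for r in manip.regions_of(t,'top')[:3]:
        m=r['mask'].astype(np.uint8)
        c=max(cv2.findContours(m,0,1)[0],key=cv2.contourArea)
        W=np.array([px2w('top',p[0],z)[:2] for p in c],np.float32)
        (cx,cy),(w,h),a=cv2.minAreaRect(W)
        b=cv2.boxPoints(((cx,cy),(w,h),a)); 
        e=b[1]-b[0] if np.linalg.norm(b[1]-b[0])>np.linalg.norm(b[2]-b[1]) else b[2]-b[1]
        print(t,round(r['p'],2),np.round(r['point']),'c',np.round([cx,cy],4),'size',np.round([w,h],3),'longdir',round(np.degrees(np.arctan2(e[1],e[0]))%180,1))
rect('board',.1);rect('tray',.018);rect('stone_green',.1);rect('stone_cream',.1);rect('stone_rust',.1);rect('mat',.003);rect('rack',.105);rect('pull',.066)
for n,uv,z in [('handle top',(276,253),.183),('nose',(277,215),.055),('pulltop',(385,272),.066),('oil',(267,108),.1)]:
    print(n,px2w('top',uv,z).round(4))
big=cv2.resize(im[150:300,90:470],None,fx=2.1,fy=2.1,interpolation=cv2.INTER_CUBIC)
cv2.imwrite('pics/crop1.png',big[:,:,::-1])
E
```

```text
board 0.84 [186. 189.] c [0.5919 0.2254] size [0.148 0.333] longdir 91.8
tray 0.86 [377. 226.] c [ 0.4855 -0.2366] size [0.188 0.287] longdir 93.4
stone_green 0.96 [122. 190.] c [0.5951 0.3457] size [0.099 0.038] longdir 3.3
stone_green 0.63 [378. 139.] c [ 0.6981 -0.2373] size [0.348 0.184] longdir 88.4
stone_cream 0.65 [160. 187.] c [0.5953 0.266 ] size [0.1  0.04] longdir 1.1
stone_cream 0.57 [436. 148.] c [ 0.6741 -0.3497] size [0.06  0.072] longdir 133.6
stone_rust 0.6 [197. 184.] c [0.5991 0.1867] size [0.102 0.043] longdir 1.8
mat 0.62 [289. 234.] c [ 0.479  -0.0012] size [0.089 0.18 ] longdir 177.4
rack 0.78 [379. 141.] c [ 0.6964 -0.2352] size [0.345 0.18 ] longdir 88.8
rack 0.5 [120. 188.] c [0.5929 0.3452] size [0.1   0.038] longdir 1.4
pull 0.75 [380. 226.] c [ 0.481  -0.2249] size [0.185 0.277] longdir 92.0
handle top [0.4359 0.0107 0.183 ]
nose [0.5328 0.0067 0.055 ]
pulltop [ 0.3982 -0.2343  0.066 ]
oil [0.7726 0.0262 0.1   ]
```

View pics/crop1.png

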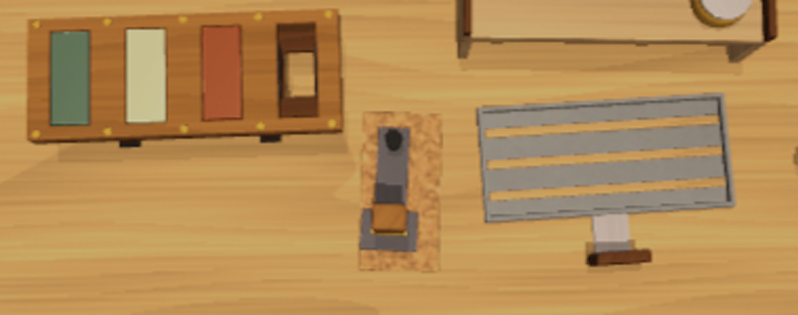

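```bash
python3 - <<'E'
from h import *
print(move([.436,.0107,.256],-2))
E
```

```text
[[-41.21, -48.23, 0.03], [-0.0, 0.0, 74.31]]
```

Call:
arm_command(rows=[{"translation": [-4,-5,0],"dr": [0,0,8],"hand": 8.5},{"translation": [-8,-9.5,0],"dr": [0,0,16],"hand": 8.5},{"translation": [-12,-14,0],"dr": [0,0,24],"hand": 8.5},{"translation": [-16,-19,0],"dr": [0,0,32],"hand": 8.5},{"translation": [-20,-23.5,0],"dr": [0,0,40],"hand": 8.5},{"translation": [-24,-28,0],"dr": [0,0,48],"hand": 8.5},{"translation": [-28,-33,0],"dr": [0,0,56],"hand": 8.5},{"translation": [-32,-37.5,0],"dr": [0,0,62],"hand": 8.5},{"translation": [-36,-42,0],"dr": [0,0,68],"hand": 8.5},{"translation": [-40,-46.5,0],"dr": [0,0,74.3],"hand": 8.5},{"translation": [-41.2,-48.2,0],"dr": [0,0,74.3],"hand": 8.5},{"translation": [-41.2,-48.2,0],"dr": [0,0,74.3],"hand": 8.5},{"translation": [-41.2,-48.2,0],"dr": [0,0,74.3],"hand": 8.5}])

```text
time_s: 3.98
tcp_pos: [0.4352, 0.0118, 0.2562]
eef_rot: [-0.001, 0.719, 0.695, -0.0]
contact_force: [-0.3, -0.4, 0.7]
opening: 0.0849
```

```bash
python3 - <<'E'
from h import *
im,s=snap('wrist','w1.png')
print(s['tcp_pos'],move([.436,.0107,.159],-2))
for t in ['handle','nose','iron']:
    print(t,[(np.round(q['point']).tolist(),round(q['p'],2)) for q in manip.place_of(t,'wrist')[:3]])
print(w2px('wrist',[.436,.0107,.183],s),w2px('wrist',[.5328,.0067,.055],s))
E
```

```text
[0.43517019 0.01184906 0.25622673] [[-0.15, 0.11, 9.72], [-0.05, -0.03, 0.08]]
handle [([275.0, 220.0], 0.78)]
nose [([379.0, 185.0], 0.66)]
iron [([317.0, 179.0], 0.8)]
[279.72472872 237.42269324] [380.55585942 189.12220382]
```

View pics/w1.png

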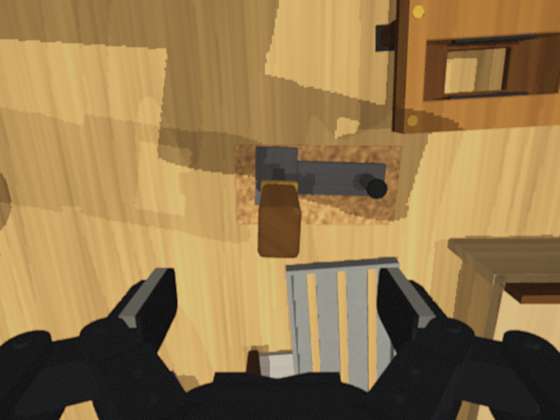

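The wooden handle spans (260-300, 185-257), and its top is where I predicted at (280,237). The nose is at (375,187). Descending to grip.

Call:
arm_command(rows=[{"translation": [0,0.1,3.5],"dr": [0,0,0],"hand": 8.5},{"translation": [-0.1,0.1,7],"dr": [0,0,0],"hand": 8.5},{"translation": [-0.1,0.1,9.7],"dr": [0,0,0],"hand": 8.5},{"translation": [-0.1,0.1,9.7],"dr": [0,0,0],"hand": 8.5},{"translation": [-0.1,0.1,9.7],"dr": [0,0,0],"hand": 0},{"translation": [-0.1,0.1,9.7],"dr": [0,0,0],"hand": 0},{"translation": [-0.1,0.1,9.7],"dr": [0,0,0],"hand": 0},{"translation": [-0.1,0.1,9.7],"dr": [0,0,0],"hand": 0},{"translation": [-0.1,0.1,9.7],"dr": [0,0,0],"hand": 0}], force=100)

```text
time_s: 5.3
tcp_pos: [0.4369, 0.011, 0.1603]
eef_rot: [0.001, 0.719, 0.695, 0.001]
contact_force: [-0.6, -0.2, 6.8]
opening: 0.0248
```

Call:
arm_command(rows=[{"translation": [0,0,-1.0],"dr": [0,0,0],"hand": 0},{"translation": [0,0,-1.0],"dr": [0,0,0],"hand": 0},{"translation": [0,0,-1.0],"dr": [0,0,0],"hand": 0}])

```text
time_s: 5.68
tcp_pos: [0.4366, 0.011, 0.1702]
eef_rot: [0.001, 0.719, 0.695, 0.0]
contact_force: [-0.1, -0.4, -3.9]
opening: 0.0251
```

```bash
python3 - <<'E'
from h import *
im,s=snap('wrist','w2.png')
T=T_tool(s);print(s['tcp_pos'],s['wrist_torque'],T[:3,1].round(4),T[:3,2].round(3))
n=manip.place_of('nose','wrist')
print([(np.round(q['point']).tolist(),round(q['p'],2)) for q in n[:3]],px2w('wrist',n[0]['point'],.065,s))
n=manip.regions_of('nose','wrist'); print(n[0]['point'] if n else 0)
# where handle should be for pre-board, board yaw 1.5
yaw=np.radians(1.5);c,sn=np.cos(yaw),np.sin(yaw);Rb=np.array([[c,-sn],[sn,c]]);B=np.array([.5972,.2263])
for y in(-.04,.04,.12): print(y,(B+Rb@[0,y]).round(4),'handle at nose-in',(B+Rb@[-.095,y]).round(4),'pre',(B+Rb@[-.195,y]).round(4))
E
```

```text
[0.43661874 0.01102247 0.17023694] [0.0162326  0.08828524 0.04175396] [ 0.9995 -0.0327  0.0013] [ 0.001 -0.    -1.   ]
[([418.0, 221.0], 0.95)] [0.53259479 0.00645232 0.065     ]
[291.0, 234.3]
-0.04 [0.5982 0.1863] handle at nose-in [0.5033 0.1838] pre [0.4033 0.1812]
0.04 [0.5962 0.2663] handle at nose-in [0.5012 0.2638] pre [0.4012 0.2612]
0.12 [0.5941 0.3463] handle at nose-in [0.4991 0.3438] pre [0.3991 0.3412]
```

View pics/w2.png

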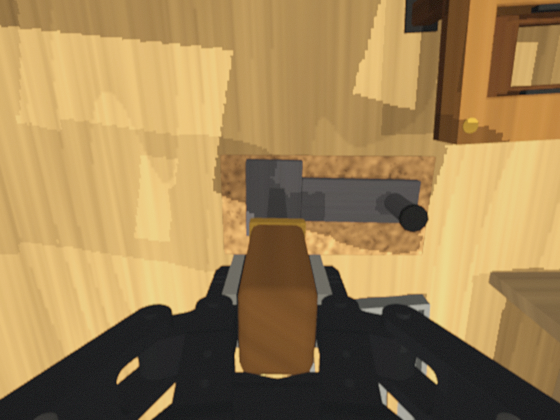

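Grip holds the iron level, with the nose at (412,217) as predicted. Moving it in front of rust's well.

Call:
arm_command(rows=[{"translation": [0,-2.5,0],"dr": [0,0,0],"hand": 0},{"translation": [3,-3.9,0],"dr": [0,0,0],"hand": 0},{"translation": [7,-3.9,0],"dr": [0,0,-1],"hand": 0},{"translation": [11,-3.9,0.5],"dr": [0,0,-2],"hand": 0},{"translation": [15,-3.9,0.5],"dr": [0,0,-3.4],"hand": 0},{"translation": [16.9,-3.9,0.5],"dr": [0,0,-3.4],"hand": 0},{"translation": [16.9,-3.9,0.5],"dr": [0,0,-3.4],"hand": 0},{"translation": [16.9,-3.9,0.5],"dr": [0,0,-3.4],"hand": 0}])

```text
time_s: 6.82
tcp_pos: [0.4028, 0.1808, 0.1647]
eef_rot: [0.0, 0.698, 0.717, -0.0]
contact_force: [-0.3, -0.5, -4.4]
opening: 0.0253
```

```bash
python3 - <<'E'
from h import *
print(move([.5033,.1838,.165],1.5), manip.sense()['contact_force'])
E
```

```text
[[0.03, 10.05, -0.03], [-0.0, 0.03, 0.03]] [-0.32829501 -0.5449557  -4.42036074]
```

Call:
arm_command(rows=[{"translation": [0,3,0],"dr": [0,0,0],"hand": 0},{"translation": [0,6,0],"dr": [0,0,0],"hand": 0},{"translation": [0,9,0],"dr": [0,0,0],"hand": 0},{"translation": [0,10,0],"dr": [0,0,0],"hand": 0},{"translation": [0,10,0],"dr": [0,0,0],"hand": 0},{"translation": [0,10,0],"dr": [0,0,0],"hand": 0},{"translation": [0,10,-1.2],"dr": [0,0,0],"hand": 0},{"translation": [0,10,-1.7],"dr": [0,0,0],"hand": 0},{"translation": [0,10,-2.2],"dr": [0,0,0],"hand": 0},{"translation": [0,10,-2.2],"dr": [0,0,0],"hand": 0}])

```text
time_s: 8.07
tcp_pos: [0.5024, 0.1835, 0.187]
eef_rot: [0.0, 0.698, 0.717, -0.0]
contact_force: [0.2, -0.3, -3.4]
opening: 0.0254
```

Call:
arm_command(rows=[{"translation": [0,0,-0.4],"dr": [0,0,0],"hand": 0},{"translation": [0,0,-0.8],"dr": [0,0,0],"hand": 0},{"translation": [0,0,-1.0],"dr": [0,0,0],"hand": 0},{"translation": [0,0,-1.0],"dr": [0,0,0],"hand": 0}])

```text
time_s: 8.57
tcp_pos: [0.5023, 0.1835, 0.1969]
eef_rot: [-0.0, 0.698, 0.717, -0.001]
contact_force: [2.3, -0.9, -10.4]
opening: 0.0249
```

```bash
python3 - <<'E'
from h import *
im,s=snap('wrist','w3.png')
print(s['tcp_pos'],s['contact_force'],s['wrist_torque'])
E
```

```text
[0.50231213 0.18348814 0.19690543] [  2.29112551  -0.86905212 -10.39647256] [-0.0242962   0.14526638  0.0193267 ]
```

View pics/w3.png

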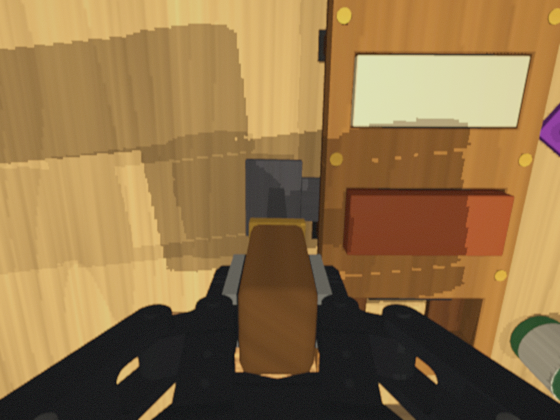

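```bash
cat >> h.py <<'E'
def fit(im,s,t,n,hs,B0,L=.1,W=.04):
    "fit height of top face from mask's outline: print mask bbox and predictions"
    for r in manip.regions_of(t,n)[:1]:
        m=r['mask']; v,u=np.where(m); print(t,round(r['p'],2),'bbox',u.min(),u.max(),v.min(),v.max())
    yaw=np.radians(1.5);c,sn=np.cos(yaw),np.sin(yaw)
    for h in hs:
        P=np.array([w2px(n,[B0[0]+c*a*L/2-sn*b*W/2,B0[1]+sn*a*L/2+c*b*W/2,h],s) for a in(-1,1) for b in(-1,1)])
        print(h,P.round(0).tolist())
E
python3 - <<'E'
from h import *
im,s=snap('wrist')
fit(im,s,'stone_rust','wrist',[.1,.108,.112,.116],[.5982,.1863])
fit(im,s,'stone_cream','wrist',[.1],[.5962,.2663])
im,s=snap('top')
fit(im,s,'stone_rust','top',[.1,.108,.112,.116],[.5982,.1863])
im,s=snap('scene')
fit(im,s,'stone_rust','scene',[.1,.108,.112,.116],[.5982,.1863])
fit(im,s,'stone_cream','scene',[.1],[.5962,.2663])
E
```

```text
stone_rust 0.78 bbox 343 513 188 255
0.1 [[346.0, 250.0], [350.0, 193.0], [494.0, 251.0], [506.0, 193.0]]
0.108 [[348.0, 255.0], [352.0, 196.0], [501.0, 256.0], [514.0, 196.0]]
0.112 [[350.0, 258.0], [354.0, 198.0], [505.0, 258.0], [518.0, 198.0]]
0.116 [[351.0, 261.0], [355.0, 199.0], [509.0, 261.0], [523.0, 200.0]]
stone_cream 0.61 bbox 351 530 54 126
0.1 [[354.0, 129.0], [359.0, 58.0], [518.0, 129.0], [533.0, 58.0]]
stone_rust 0.53 bbox 193 204 161 201
0.1 [[205.0, 206.0], [187.0, 207.0], [204.0, 162.0], [187.0, 162.0]]
0.108 [[205.0, 205.0], [187.0, 206.0], [204.0, 161.0], [186.0, 162.0]]
0.112 [[205.0, 205.0], [186.0, 206.0], [204.0, 160.0], [186.0, 161.0]]
0.116 [[204.0, 205.0], [186.0, 205.0], [203.0, 160.0], [185.0, 161.0]]
stone_rust 0.67 bbox 266 315 254 286
0.1 [[303.0, 257.0], [315.0, 267.0], [265.0, 275.0], [276.0, 286.0]]
0.108 [[303.0, 254.0], [315.0, 264.0], [265.0, 272.0], [275.0, 283.0]]
0.112 [[303.0, 253.0], [315.0, 263.0], [265.0, 271.0], [275.0, 281.0]]
0.116 [[303.0, 252.0], [315.0, 261.0], [264.0, 269.0], [275.0, 280.0]]
stone_cream 0.97 bbox 290 338 280 309
0.1 [[326.0, 278.0], [339.0, 288.0], [287.0, 297.0], [299.0, 309.0]]
```

Rust is up about 11 mm. I'll lift 3 mm more, then lower and back out.

Call:
arm_command(rows=[{"translation": [0,0,-0.2],"dr": [0,0,0],"hand": 0},{"translation": [0,0,-0.3],"dr": [0,0,0],"hand": 0},{"translation": [0,0,-0.3],"dr": [0,0,0],"hand": 0},{"translation": [0,0,1],"dr": [0,0,0],"hand": 0},{"translation": [0,0,3.2],"dr": [0,0,0],"hand": 0},{"translation": [0,0,3.2],"dr": [0,0,0],"hand": 0},{"translation": [0,0,3.2],"dr": [0,0,0],"hand": 0},{"translation": [0,-3,3.2],"dr": [0,0,0],"hand": 0},{"translation": [0,-7,3.2],"dr": [0,0,0],"hand": 0},{"translation": [0,-10,3.2],"dr": [0,0,0],"hand": 0},{"translation": [0,-10,3.2],"dr": [0,0,0],"hand": 0}])

```text
time_s: 10.4
tcp_pos: [0.3994, 0.1808, 0.1657]
eef_rot: [-0.001, 0.697, 0.717, -0.002]
contact_force: [0.4, 0.0, -3.5]
opening: 0.0249
```

```bash
python3 - <<'E'
from h import *
im,s=snap('wrist','w4.png')
fit(im,s,'stone_rust','wrist',[.1,.112,.116],[.5982,.1863])
fit(im,s,'stone_cream','wrist',[.1],[.5962,.2663])
n=manip.place_of('nose','wrist')
print([(np.round(q['point']).tolist(),round(q['p'],2)) for q in n[:3]],px2w('wrist',n[0]['point'],.06,s))
print(move([.4012,.2612,.165],1.5),move([.5012,.2638,.165]), s['contact_force'],s['wrist_torque'])
E
```

```text
stone_rust 0.74 bbox 528 559 201 281
0.1 [[532.0, 273.0], [547.0, 207.0], [703.0, 274.0], [729.0, 208.0]]
0.112 [[547.0, 283.0], [565.0, 214.0], [728.0, 284.0], [758.0, 215.0]]
0.116 [[553.0, 286.0], [571.0, 216.0], [738.0, 287.0], [768.0, 217.0]]
0.1 [[565.0, 134.0], [586.0, 50.0], [759.0, 134.0], [792.0, 50.0]]
[([417.0, 216.0], 0.65), ([278.0, 288.0], 0.23)] [0.49355076 0.18516824 0.06      ]
[[8.02, -0.13, 0.08], [0.2, 0.01, 0.03]] [[8.01, 9.87, 0.12]] [ 0.40026856  0.04498013 -3.48358108] [-0.02948961  0.0174531  -0.01398958]
```

Call:
arm_command(rows=[{"translation": [4,0,0],"dr": [0,0,0],"hand": 0},{"translation": [8,0,0],"dr": [0,0,0],"hand": 0},{"translation": [8,0,0],"dr": [0,0,0],"hand": 0},{"translation": [8,0,0],"dr": [0,0,0],"hand": 0},{"translation": [8,3,0],"dr": [0,0,0],"hand": 0},{"translation": [8,6,0],"dr": [0,0,0],"hand": 0},{"translation": [8,9,0],"dr": [0,0,0],"hand": 0},{"translation": [8,10,0],"dr": [0,0,0],"hand": 0},{"translation": [8,10,0],"dr": [0,0,0],"hand": 0},{"translation": [8,10,0],"dr": [0,0,0],"hand": 0},{"translation": [8,10,-1.2],"dr": [0,0,0],"hand": 0},{"translation": [8,10,-1.7],"dr": [0,0,0],"hand": 0},{"translation": [8,10,-2.2],"dr": [0,0,0],"hand": 0},{"translation": [8,10,-2.6],"dr": [0,0,0],"hand": 0},{"translation": [8,10,-3.0],"dr": [0,0,0],"hand": 0},{"translation": [8,10,-3.3],"dr": [0,0,0],"hand": 0},{"translation": [8,10,-3.4],"dr": [0,0,0],"hand": 0},{"translation": [8,10,-3.4],"dr": [0,0,0],"hand": 0}])

```text
time_s: 12.85
tcp_pos: [0.5016, 0.2636, 0.2001]
eef_rot: [0.001, 0.698, 0.717, 0.001]
contact_force: [-0.1, -0.3, -10.5]
opening: 0.0248
```

```bash
python3 - <<'E'
from h import *
im,s=snap('wrist','w5.png'); print(s['contact_force'],s['wrist_torque'])
fit(im,s,'stone_cream','wrist',[.1,.108,.112,.116],[.5962,.2663])
fit(im,s,'stone_green','wrist',[.1],[.5941,.3463])
E
```

```text
[ -0.10143262  -0.3020232  -10.54018165] [0.07671054 0.82994459 0.05079033]
stone_cream 0.81 bbox 339 511 187 256
0.1 [[343.0, 249.0], [346.0, 192.0], [489.0, 249.0], [500.0, 192.0]]
0.108 [[345.0, 253.0], [349.0, 195.0], [496.0, 254.0], [508.0, 195.0]]
0.112 [[346.0, 256.0], [350.0, 197.0], [499.0, 256.0], [512.0, 197.0]]
0.116 [[347.0, 259.0], [351.0, 198.0], [503.0, 259.0], [516.0, 199.0]]
stone_green 0.75 bbox 347 521 56 125
0.1 [[350.0, 129.0], [355.0, 59.0], [512.0, 129.0], [525.0, 59.0]]
```

Call:
arm_command(rows=[{"translation": [0,0,1],"dr": [0,0,0],"hand": 0},{"translation": [0,0,3.5],"dr": [0,0,0],"hand": 0},{"translation": [0,0,3.5],"dr": [0,0,0],"hand": 0},{"translation": [0,0,3.5],"dr": [0,0,0],"hand": 0},{"translation": [0,-3,3.5],"dr": [0,0,0],"hand": 0},{"translation": [0,-7,3.5],"dr": [0,0,0],"hand": 0},{"translation": [0,-10,3.5],"dr": [0,0,0],"hand": 0},{"translation": [0,-10,3.5],"dr": [0,0,0],"hand": 0},{"translation": [4,-10,3.5],"dr": [0,0,0],"hand": 0},{"translation": [8,-10,3.5],"dr": [0,0,0],"hand": 0},{"translation": [8,-10,3.5],"dr": [0,0,0],"hand": 0},{"translation": [8,-10,3.5],"dr": [0,0,0],"hand": 0}])

```text
time_s: 14.5
tcp_pos: [0.4006, 0.3411, 0.1654]
eef_rot: [0.001, 0.697, 0.717, 0.001]
contact_force: [0.1, -0.7, -4.8]
opening: 0.025
```

```bash
python3 - <<'E'
from h import *
im,s=snap('wrist'); 
fit(im,s,'stone_cream','wrist',[.1,.112,.116],[.5962,.2663])
n=manip.place_of('nose','wrist')
print([(np.round(q['point']).tolist(),round(q['p'],2)) for q in n[:3]],px2w('wrist',n[0]['point'],.06,s))
print(move([.4991,.3438,.165],1.5),s['contact_force'])
E
```

```text
stone_cream 0.66 bbox 497 559 325 397
0.1 [[496.0, 383.0], [508.0, 331.0], [648.0, 383.0], [668.0, 331.0]]
0.112 [[508.0, 398.0], [521.0, 343.0], [668.0, 398.0], [690.0, 344.0]]
0.116 [[512.0, 403.0], [526.0, 348.0], [675.0, 403.0], [698.0, 348.0]]
[([418.0, 216.0], 0.89)] [0.49650269 0.34567384 0.06      ]
[[0.11, 9.92, 0.02], [0.11, 0.03, -0.03]] [ 0.06820204 -0.70715505 -4.79546623]
```

Call:
arm_command(rows=[{"translation": [0.1,3,0],"dr": [0,0,0],"hand": 0},{"translation": [0.1,6,0],"dr": [0,0,0],"hand": 0},{"translation": [0.1,9,0],"dr": [0,0,0],"hand": 0},{"translation": [0.1,9.9,0],"dr": [0,0,0],"hand": 0},{"translation": [0.1,9.9,0],"dr": [0,0,0],"hand": 0},{"translation": [0.1,9.9,0],"dr": [0,0,0],"hand": 0},{"translation": [0.1,9.9,-1.2],"dr": [0,0,0],"hand": 0},{"translation": [0.1,9.9,-1.7],"dr": [0,0,0],"hand": 0},{"translation": [0.1,9.9,-2.2],"dr": [0,0,0],"hand": 0},{"translation": [0.1,9.9,-2.6],"dr": [0,0,0],"hand": 0},{"translation": [0.1,9.9,-3.0],"dr": [0,0,0],"hand": 0},{"translation": [0.1,9.9,-3.3],"dr": [0,0,0],"hand": 0},{"translation": [0.1,9.9,-3.5],"dr": [0,0,0],"hand": 0},{"translation": [0.1,9.9,-3.5],"dr": [0,0,0],"hand": 0}])

```text
time_s: 16.4
tcp_pos: [0.4983, 0.3436, 0.2003]
eef_rot: [0.001, 0.698, 0.716, -0.0]
contact_force: [-0.2, 0.3, -9.8]
opening: 0.0248
```

```bash
python3 - <<'E'
from h import *
im,s=snap('wrist','w6.png'); print(s['contact_force'],s['wrist_torque'])
fit(im,s,'stone_green','wrist',[.1,.108,.112,.116],[.5941,.3463])
E
```

```text
[-0.17579438  0.27870527 -9.82194673] [0.14621715 0.64747737 0.05292265]
stone_green 0.8 bbox 342 512 188 255
0.1 [[345.0, 248.0], [348.0, 192.0], [491.0, 249.0], [502.0, 192.0]]
0.108 [[347.0, 253.0], [351.0, 195.0], [498.0, 253.0], [510.0, 195.0]]
0.112 [[348.0, 256.0], [352.0, 196.0], [502.0, 256.0], [514.0, 197.0]]
0.116 [[349.0, 258.0], [354.0, 198.0], [506.0, 259.0], [518.0, 198.0]]
```

Call:
arm_command(rows=[{"translation": [0,0,1],"dr": [0,0,0],"hand": 0},{"translation": [0,0,3.5],"dr": [0,0,0],"hand": 0},{"translation": [0,0,3.5],"dr": [0,0,0],"hand": 0},{"translation": [0,0,3.5],"dr": [0,0,0],"hand": 0},{"translation": [0,-3,3.5],"dr": [0,0,0],"hand": 0},{"translation": [0,-7,3.5],"dr": [0,0,0],"hand": 0},{"translation": [0,-10,3.5],"dr": [0,0,0],"hand": 0},{"translation": [0,-10,3.5],"dr": [0,0,0],"hand": 0},{"translation": [-4,-10,2.5],"dr": [0,0,0],"hand": 0},{"translation": [-9,-10,2.0],"dr": [0,0,0],"hand": 0},{"translation": [-14,-10,2.0],"dr": [0,0,0],"hand": 0},{"translation": [-19,-10,2.0],"dr": [0,0,0],"hand": 0},{"translation": [-24,-10,2.0],"dr": [0,0,0.5],"hand": 0},{"translation": [-29,-10,2.0],"dr": [0,0,1],"hand": 0},{"translation": [-33.5,-8,2.0],"dr": [0,0,2],"hand": 0},{"translation": [-34,-6,2.0],"dr": [0,0,3],"hand": 0},{"translation": [-34,-6,2.0],"dr": [0,0,3],"hand": 0},{"translation": [-34,-6,2.0],"dr": [0,0,3],"hand": 0}])

```text
time_s: 18.75
tcp_pos: [0.4463, 0.0026, 0.1807]
eef_rot: [0.0, 0.716, 0.698, -0.0]
contact_force: [-0.0, -0.4, -4.5]
opening: 0.0247
```

```bash
python3 - <<'E'
from h import *
im,s=snap('wrist','w7.png'); print(s['contact_force'],s['wrist_torque'],s['opening'])
print(move([.434,.003,.1605],-1.5))
n=manip.place_of('nose','wrist')
print([(np.round(q['point']).tolist(),round(q['p'],2)) for q in n[:3]],px2w('wrist',n[0]['point'],.075,s))
E
```

```text
[-0.03651214 -0.35810928 -4.46767418] [ 0.01833953  0.19116512 -0.00268991] 0.02473082119209737
[[-0.02, -1.19, 2.01], [-0.03, 0.03, 0.04]]
[([418.0, 218.0], 0.92)] [5.41996831e-01 1.57360714e-04 7.50000000e-02]
```

Call:
arm_command(rows=[{"translation": [0,-1.2,0],"dr": [0,0,0],"hand": 0},{"translation": [0,-1.2,1],"dr": [0,0,0],"hand": 0},{"translation": [0,-1.2,1.8],"dr": [0,0,0],"hand": 0},{"translation": [0,-1.2,2.05],"dr": [0,0,0],"hand": 0},{"translation": [0,-1.2,2.1],"dr": [0,0,0],"hand": 0},{"translation": [0,-1.2,2.1],"dr": [0,0,0],"hand": 0}])

```text
time_s: 19.6
tcp_pos: [0.4332, 0.0032, 0.1606]
eef_rot: [-0.0, 0.716, 0.698, -0.001]
contact_force: [-6.5, -0.8, 14.3]
opening: 0.0253
```

Call:
arm_command(rows=[{"translation": [0,0,0],"dr": [0,0,0],"hand": 4},{"translation": [0,0,0],"dr": [0,0,0],"hand": 6},{"translation": [0,0,0],"dr": [0,0,0],"hand": 6},{"translation": [0,0,-3],"dr": [0,0,0],"hand": 6},{"translation": [0,0,-7],"dr": [0,0,0],"hand": 6},{"translation": [0,0,-11],"dr": [0,0,0],"hand": 6},{"translation": [0,0,-11],"dr": [0,0,0],"hand": 6},{"translation": [0,0,-11],"dr": [0,0,0],"hand": 6}])

```text
time_s: 20.6
tcp_pos: [0.4328, 0.0034, 0.27]
eef_rot: [-0.001, 0.716, 0.698, -0.001]
contact_force: [-0.6, -0.9, 0.2]
opening: 0.0598
```

```bash
python3 - <<'E'
from h import *
im,s=snap('top','top1.png')
def rect(t,z,box=None):
    for r in manip.regions_of(t,'top')[:2]:
        m=r['mask'].astype(np.uint8)
        c=max(cv2.findContours(m,0,1)[0],key=cv2.contourArea)
        W=np.array([px2w('top',p[0],z)[:2] for p in c],np.float32)
        (cx,cy),(w,h),a=cv2.minAreaRect(W)
        print(t,round(r['p'],2),np.round(r['point']),'c',np.round([cx,cy],4),'size',np.round([w,h],3),a)
for t in('stone_green','stone_cream','stone_rust'): rect(t,.114)
rect('tray',.018)
for t in ['handle','nose','iron']:
    print(t,[(np.round(q['point']).tolist(),round(q['p'],2)) for q in manip.place_of(t,'top')[:4]])
print(move([.5941,.3463,.26],91.5))
E
```

```text
stone_green 0.74 [121. 192.] c [0.591  0.3454] size [0.046 0.103] 89.49836730957031
stone_cream 0.95 [159. 186.] c [0.5944 0.2671] size [0.103 0.044] 0.8316729664802551
stone_cream 0.71 [374. 142.] c [ 0.695  -0.2332] size [0.342 0.181] 88.8247299194336
stone_rust 0.8 [196. 182.] c [0.5958 0.1874] size [0.103 0.042] 0.287153035402298
tray 0.68 [384. 225.] c [ 0.4847 -0.2347] size [0.191 0.284] 2.619074821472168
handle [([412.0, 333.0], 0.77), ([190.0, 74.0], 0.68), ([277.0, 254.0], 0.4)]
nose [([362.0, 344.0], 0.78), ([177.0, 124.0], 0.69)]
iron [([382.0, 334.0], 0.9), ([192.0, 111.0], 0.57)]
[[34.69, 15.24, 0.95], [-0.1, 0.14, 87.07]]
```

View pics/top1.png

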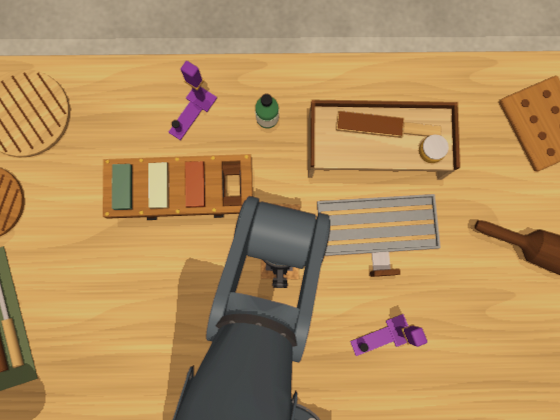

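The arm hides the iron in this view, but it was released after a 14 N touchdown. All three stones stand proud, at (121,187), (158,186) and (195,184). The tray hasn't moved. Fetching green first.

Call:
arm_command(rows=[{"translation": [3,1.5,0],"dr": [0,0,9],"hand": 6},{"translation": [7,3,0],"dr": [0,0,18],"hand": 6},{"translation": [11,5,0],"dr": [0,0,27],"hand": 6},{"translation": [15,6.5,0],"dr": [0,0,36],"hand": 6},{"translation": [19,8.5,0],"dr": [0,0,45],"hand": 6},{"translation": [23,10,0],"dr": [0,0,54],"hand": 6},{"translation": [27,12,0],"dr": [0,0,63],"hand": 6},{"translation": [31,13.5,0],"dr": [0,0,72],"hand": 6},{"translation": [34.7,15.2,1],"dr": [0,0,80],"hand": 6},{"translation": [34.7,15.2,5],"dr": [0,0,87.1],"hand": 6},{"translation": [34.7,15.2,8],"dr": [0,0,87.1],"hand": 6},{"translation": [34.7,15.2,8],"dr": [0,0,87.1],"hand": 6},{"translation": [34.7,15.2,8],"dr": [0,0,87.1],"hand": 6}])

```text
time_s: 22.62
tcp_pos: [0.5943, 0.3466, 0.1904]
eef_rot: [-0.0, 1.0, 0.013, -0.001]
contact_force: [0.4, -0.2, 0.0]
opening: 0.0598
```

```bash
python3 - <<'E'
from h import *
im,s=snap('wrist','w8.png'); print(s['joints'].round(2) if hasattr(s['joints'],'round') else s['joints'])
print(move([.593,.346,.127],91.5))
fit(im,s,'stone_green','wrist',[.114],[.5941,.3463])
E
```

```text
[0.37 0.68 1.32 0.   1.14 1.91]
[[-0.17, 0.07, 6.41], [-0.04, -0.02, -0.04]]
stone_green 0.94 bbox 240 310 146 307
0.114 [[309.0, 305.0], [246.0, 304.0], [314.0, 148.0], [242.0, 148.0]]
```

View pics/w8.png

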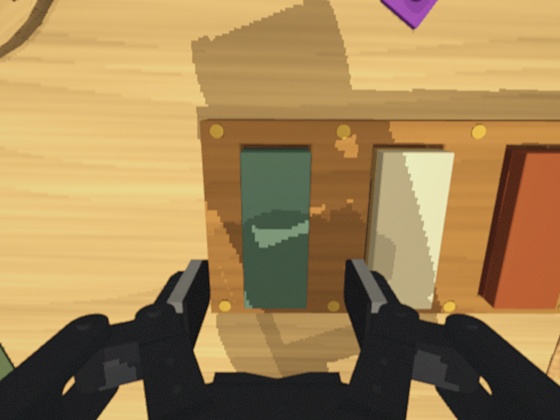

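The green stone, at (243-310, 147-307), is centred between the pads. Descending, gripping and lifting.

Call:
arm_command(rows=[{"translation": [0,0,4],"dr": [0,0,0],"hand": 6},{"translation": [0,0,6.0],"dr": [0,0,0],"hand": 6},{"translation": [0,0,6.4],"dr": [0,0,0],"hand": 6},{"translation": [0,0,6.4],"dr": [0,0,0],"hand": 6}])

```text
time_s: 23.22
tcp_pos: [0.5953, 0.3469, 0.128]
eef_rot: [-0.001, 1.0, 0.013, 0.001]
contact_force: [-0.8, 0.0, 0.7]
opening: 0.0602
```

Call:
arm_command(rows=[{"translation": [0,0,0],"dr": [0,0,0],"hand": 3},{"translation": [0,0,0],"dr": [0,0,0],"hand": 3},{"translation": [0,0,0],"dr": [0,0,0],"hand": 3},{"translation": [0,0,0],"dr": [0,0,0],"hand": 3},{"translation": [0,0,-1],"dr": [0,0,0],"hand": 3},{"translation": [0,0,-2],"dr": [0,0,0],"hand": 3},{"translation": [0,0,-4],"dr": [0,0,0],"hand": 3},{"translation": [0,0,-7],"dr": [0,0,0],"hand": 3},{"translation": [0,0,-7],"dr": [0,0,0],"hand": 3}], force=70)

```text
time_s: 24.35
tcp_pos: [0.5968, 0.3477, 0.2021]
eef_rot: [-0.002, 1.0, 0.013, 0.004]
contact_force: [0.9, 0.0, -1.5]
opening: 0.0379
```

```bash
python3 - <<'E'
from h import *
s0=manip.sense()
im,s=snap('top','top2.png')
for r in manip.regions_of('tray','top')[:2]:
    m=r['mask'].astype(np.uint8); print(r['p'],r['point'],cv2.minAreaRect(np.argwhere(m)[:,::-1].astype(np.float32)))
# tray corner detection: rim at z=.018
print([px2w('top',u,.018).round(4)[:2].tolist() for u in [(317,199),(434,195),(439,248),(321,255)]])
print([(np.round(q['point']).tolist(),round(q['p'],2)) for q in manip.place_of('pull','top')[:2]],[(np.round(q['point']).tolist(),round(q['p'],2)) for q in manip.place_of('tray','top')[:2]])
c=cv2.resize(im[180:290,300:460],None,fx=5,fy=5,interpolation=cv2.INTER_CUBIC); cv2.imwrite('pics/tray.png',c[:,:,::-1])
E
```

```text
0.9 [380.5, 226.4] ((379.07763671875, 236.10983276367188), (79.98381042480469, 120.97409057617188), 86.72950744628906)
[[0.5756, -0.0894], [0.5817, -0.3702], [0.4544, -0.3749], [0.4419, -0.0955]]
[([384.0, 269.0], 0.69), ([232.0, 182.0], 0.48)] [([378.0, 224.0], 0.67), ([280.0, 241.0], 0.34)]
```

View pics/tray.png

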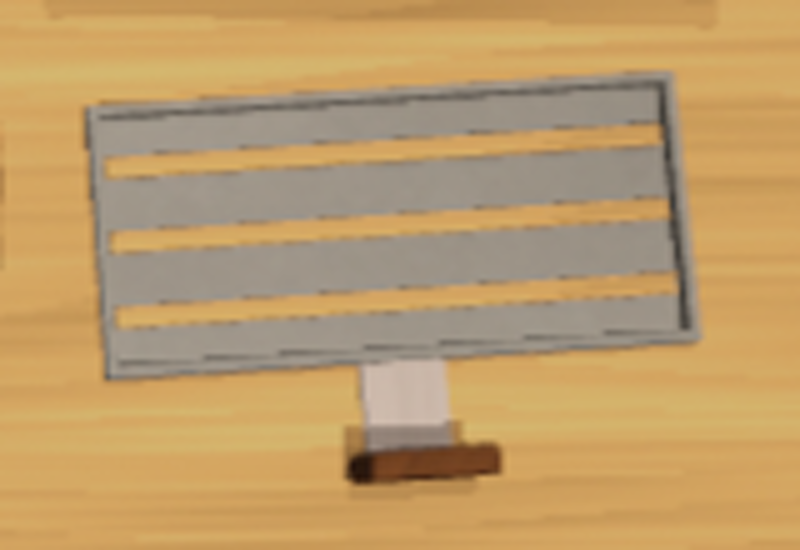

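Tray corners in the crop: (86,106), (674,73), (700,340), (107,378). The slots are clear. The gripper holds the green stone at 38 mm opening.

```bash
cat >> h.py <<'E'
def tray_from(px):
    "corners in top image (far-left, far-right, near-right, near-left) -> centre, yaw"
    C=np.array([px2w('top',u,.018)[:2] for u in px]); c=C.mean(0)
    d=(C[0]+C[3]-C[1]-C[2]); yaw=np.degrees(np.arctan2(-d[0],d[1]))
    L=[np.linalg.norm(C[i]-C[i-1]) for i in range(4)]
    return c,yaw,np.round(L,3)
E
python3 - <<'E'
from h import *
c,yaw,L=tray_from([(317.2,201.2),(434.8,194.6),(440,248),(321.4,255.6)])
print(c,yaw,L)
a=np.radians(yaw);Rt=np.array([[np.cos(a),-np.sin(a)],[np.sin(a),np.cos(a)]])
for y in(.099,.033,-.033,-.099): print(y,(c+Rt@[0,y]).round(4))
print('pull',c+Rt@[-.115,0])
s=manip.sense();print(s['opening'])
P=c+Rt@[0,.099]
print(move([*P,.2],90+yaw))
E
```

```text
[ 0.51193473 -0.23391761] 2.6567077405696384 [0.13  0.283 0.128 0.281]
0.099 [ 0.5073 -0.135 ]
0.033 [ 0.5104 -0.201 ]
-0.033 [ 0.5135 -0.2669]
-0.099 [ 0.5165 -0.3328]
pull [ 0.39705833 -0.23924805]
0.038170901445642814
[[-9.9, 47.91, -0.31], [-0.01, 0.06, -1.2]]
```

Call:
arm_command(rows=[{"translation": [-1,4,0],"dr": [0,0,0],"hand": 3},{"translation": [-2,9,0],"dr": [0,0,0],"hand": 3},{"translation": [-3,15,0],"dr": [0,0,0],"hand": 3},{"translation": [-4,21,0],"dr": [0,0,0],"hand": 3},{"translation": [-4.5,27,0],"dr": [0,0,0],"hand": 3},{"translation": [-5,33,0],"dr": [0,0,0],"hand": 3},{"translation": [-6,39,0],"dr": [0,0,-0.5],"hand": 3},{"translation": [-7,45,0],"dr": [0,0,-1],"hand": 3},{"translation": [-8,51,0],"dr": [0,0,-1.2],"hand": 3},{"translation": [-9,57,0],"dr": [0,0,-1.2],"hand": 3},{"translation": [-9.8,62,0],"dr": [0,0,-1.2],"hand": 3},{"translation": [-9.8,64.9,0],"dr": [0,0,-1.2],"hand": 3},{"translation": [-9.8,64.9,0],"dr": [0,0,-1.2],"hand": 3},{"translation": [-9.8,64.9,0],"dr": [0,0,-1.2],"hand": 3},{"translation": [-9.8,64.9,0],"dr": [0,0,-1.2],"hand": 3}])

```text
time_s: 26.42
tcp_pos: [0.5124, -0.3031, 0.1963]
eef_rot: [-0.001, 1.0, 0.024, -0.001]
contact_force: [-0.4, -0.3, -2.1]
opening: 0.0379
```

```bash
python3 - <<'E'
from h import *
im,s=snap('wrist','w9.png'); print(s['opening'],s['contact_force'])
print(move([.5162,-.3038,.05],92.6))
E
```

```text
0.03789547105434694 [-0.38254036 -0.26080984 -2.14856872]
[[0.39, 0.09, 14.65], [-0.07, 0.11, 0.15]]
```

View pics/w9.png

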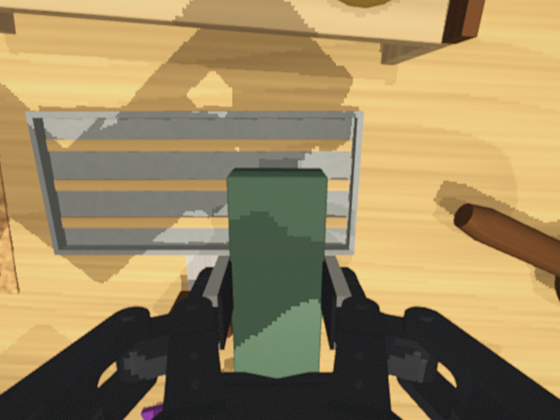

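The green stone is held at (227-327, 170-375), above the tray's right half. I'll check its pitch in the grip.

```bash
python3 - <<'E'
from h import *
s=manip.sense();T=T_tool(s)
for dz in(.008,.014,.018):
  for ex in(.047,.049,.053):
    print(dz,ex,[w2px('wrist',(T@[ex,b,dz,1])[:3],s).round(0).tolist() for b in(-.02,.02)],[w2px('wrist',(T@[ex,b,dz+.022,1])[:3],s).round(0).tolist() for b in(-.02,.02)])
E
```

```text
0.008 0.047 [[224.0, 177.0], [332.0, 177.0]] [[231.0, 167.0], [324.0, 167.0]]
0.008 0.049 [[223.0, 172.0], [332.0, 172.0]] [[231.0, 162.0], [324.0, 163.0]]
0.008 0.053 [[223.0, 161.0], [332.0, 161.0]] [[231.0, 153.0], [324.0, 153.0]]
0.014 0.047 [[226.0, 174.0], [329.0, 174.0]] [[233.0, 165.0], [322.0, 165.0]]
0.014 0.049 [[226.0, 169.0], [329.0, 169.0]] [[233.0, 160.0], [322.0, 160.0]]
0.014 0.053 [[225.0, 159.0], [330.0, 159.0]] [[232.0, 151.0], [323.0, 151.0]]
0.018 0.047 [[227.0, 172.0], [328.0, 172.0]] [[234.0, 163.0], [321.0, 163.0]]
0.018 0.049 [[227.0, 167.0], [328.0, 167.0]] [[234.0, 159.0], [321.0, 159.0]]
0.018 0.053 [[227.0, 157.0], [328.0, 157.0]] [[234.0, 150.0], [321.0, 150.0]]
```

Call:
arm_command(rows=[{"translation": [0.6,0.1,4],"dr": [0,0,0],"hand": 3},{"translation": [0.6,0.1,9],"dr": [0,0,0],"hand": 3},{"translation": [0.6,0.1,13],"dr": [0,0,0],"hand": 3},{"translation": [0.6,0.1,14.2],"dr": [0,0,0],"hand": 3},{"translation": [0.6,0.1,14.6],"dr": [0,0,0],"hand": 3},{"translation": [0.6,0.1,14.6],"dr": [0,0,0],"hand": 3}])

```text
time_s: 27.22
tcp_pos: [0.5193, -0.3043, 0.0519]
eef_rot: [0.0, 1.0, 0.024, 0.0]
contact_force: [0.7, -0.0, -1.5]
opening: 0.0381
```

Call:
arm_command(rows=[{"translation": [0,0,0.2],"dr": [0,0,0],"hand": 3},{"translation": [0,0,0.4],"dr": [0,0,0],"hand": 3},{"translation": [0,0,0.4],"dr": [0,0,0],"hand": 3}])

```text
time_s: 27.6
tcp_pos: [0.5193, -0.3044, 0.0482]
eef_rot: [0.0, 1.0, 0.024, 0.0]
contact_force: [0.6, -0.2, -1.8]
opening: 0.0383
```

Call:
arm_command(rows=[{"translation": [0,0,0.2],"dr": [0,0,0],"hand": 3},{"translation": [0,0,0.3],"dr": [0,0,0],"hand": 3},{"translation": [0,0,0.3],"dr": [0,0,0],"hand": 3}])

```text
time_s: 27.98
tcp_pos: [0.5192, -0.3043, 0.045]
eef_rot: [0.0, 1.0, 0.024, 0.0]
contact_force: [-0.0, 0.5, -2.4]
opening: 0.0376
```

Call:
arm_command(rows=[{"translation": [0,0,0.2],"dr": [0,0,0],"hand": 3},{"translation": [0,0,0.3],"dr": [0,0,0],"hand": 3},{"translation": [0,0,0.3],"dr": [0,0,0],"hand": 3}])

```text
time_s: 28.35
tcp_pos: [0.5193, -0.3044, 0.0446]
eef_rot: [0.001, 1.0, 0.024, 0.0]
contact_force: [-3.9, 2.1, 13.1]
opening: 0.0381
```

Contact at z 0.045, as expected. Releasing, lifting and going to cream.

Call:
arm_command(rows=[{"translation": [0,0,-0.1],"dr": [0,0,0],"hand": 5.2},{"translation": [0,0,-0.1],"dr": [0,0,0],"hand": 5.4},{"translation": [0,0,-0.1],"dr": [0,0,0],"hand": 5.4},{"translation": [0,0,-5],"dr": [0,0,0],"hand": 5.4},{"translation": [0,0,-10],"dr": [0,0,0],"hand": 6},{"translation": [0,-4,-14.5],"dr": [0,0,0],"hand": 6},{"translation": [0,-10,-14.5],"dr": [0,0,0],"hand": 6},{"translation": [1,-16,-14.5],"dr": [0,0,0],"hand": 6},{"translation": [2,-22,-14.5],"dr": [0,0,0],"hand": 6},{"translation": [3,-28,-14.5],"dr": [0,0,0],"hand": 6},{"translation": [4,-34,-14.5],"dr": [0,0,0],"hand": 6},{"translation": [6,-40,-14.5],"dr": [0,0,0],"hand": 6},{"translation": [8,-46,-14.5],"dr": [0,0,1.2],"hand": 6},{"translation": [10,-52,-14.5],"dr": [0,0,1.2],"hand": 6},{"translation": [10.3,-56.7,-14.5],"dr": [0,0,1.2],"hand": 6},{"translation": [10.3,-56.7,-14.5],"dr": [0,0,1.2],"hand": 6},{"translation": [10.3,-56.7,-14.5],"dr": [0,0,1.2],"hand": 6},{"translation": [10.3,-56.7,-14.5],"dr": [0,0,1.2],"hand": 6}])

```text
time_s: 30.6
tcp_pos: [0.5946, 0.2655, 0.1888]
eef_rot: [0.001, 1.0, 0.013, -0.0]
contact_force: [-0.0, -0.6, -0.0]
opening: 0.0596
```

```bash
python3 - <<'E'
from h import *
im,s=snap('wrist','w10.png')
fit(im,s,'stone_cream','wrist',[.114],[.5962,.2663])
print(move([.594,.2663,.127],91.5))
im,s=snap('top')
r=manip.regions_of('stone_green','top')
for q in r[:2]:
    m=q['mask'].astype(np.uint8);c=max(cv2.findContours(m,0,1)[0],key=cv2.contourArea)
    W=np.array([px2w('top',p[0],.031)[:2] for p in c],np.float32); print(q['p'],cv2.minAreaRect(W))
cv2.imwrite('pics/top3.png',im[:,:,::-1])
E
```

```text
stone_cream 0.93 bbox 237 308 144 307
0.114 [[307.0, 303.0], [244.0, 303.0], [312.0, 145.0], [239.0, 145.0]]
[[-0.08, -0.09, 6.2], [0.07, -0.01, -0.05]]
0.71 ((0.5160229802131653, -0.3021652400493622), (0.10588840395212173, 0.04940256103873253), 2.9026379585266113)
```

View pics/top3.png

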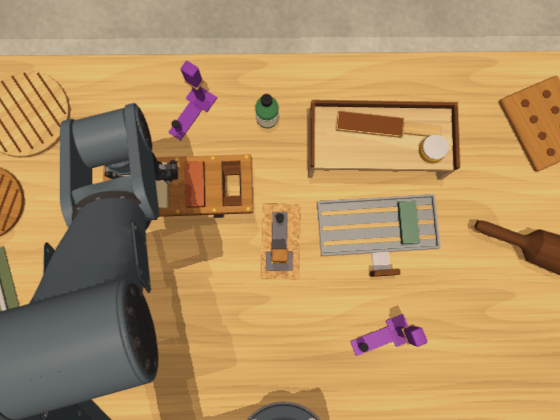

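Green lies in the tray at (408,222) and the iron stands on its mat at (280,240). Now cream.

Call:
arm_command(rows=[{"translation": [0,-0.1,4],"dr": [0,0,0],"hand": 6},{"translation": [0,-0.1,6.0],"dr": [0,0,0],"hand": 6},{"translation": [0,-0.1,6.2],"dr": [0,0,0],"hand": 6},{"translation": [0,-0.1,6.2],"dr": [0,0,0],"hand": 6},{"translation": [0,-0.1,6.2],"dr": [0,0,0],"hand": 3},{"translation": [0,-0.1,6.2],"dr": [0,0,0],"hand": 3},{"translation": [0,-0.1,6.2],"dr": [0,0,0],"hand": 3},{"translation": [0,-0.1,6.2],"dr": [0,0,0],"hand": 3},{"translation": [0,-0.1,5.2],"dr": [0,0,0],"hand": 3},{"translation": [0,-0.1,4.2],"dr": [0,0,0],"hand": 3},{"translation": [0,-0.1,2.2],"dr": [0,0,0],"hand": 3},{"translation": [0,-0.1,-0.8],"dr": [0,0,0],"hand": 3},{"translation": [0,-0.1,-0.8],"dr": [0,0,0],"hand": 3},{"translation": [0,-0.1,-0.8],"dr": [0,0,0],"hand": 3}])

```text
time_s: 32.55
tcp_pos: [0.5937, 0.2666, 0.1963]
eef_rot: [0.001, 1.0, 0.013, -0.001]
contact_force: [0.2, -0.5, -2.2]
opening: 0.0381
```

```bash
python3 - <<'E'
from h import *
print(move([.514,-.2339,.2],92.65))
E
```

```text
[[-9.26, 49.83, -0.26], [0.09, 0.12, -1.17]]
```

Call:
arm_command(rows=[{"translation": [-1,4,0],"dr": [0,0,0],"hand": 3},{"translation": [-2,9,0],"dr": [0,0,0],"hand": 3},{"translation": [-3,15,0],"dr": [0,0,0],"hand": 3},{"translation": [-4,21,0],"dr": [0,0,0],"hand": 3},{"translation": [-5,27,0],"dr": [0,0,0],"hand": 3},{"translation": [-6,33,0],"dr": [0,0,-0.5],"hand": 3},{"translation": [-7,39,0],"dr": [0,0,-1],"hand": 3},{"translation": [-8.5,45,0],"dr": [0,0,-1.2],"hand": 3},{"translation": [-9.2,49,0],"dr": [0,0,-1.2],"hand": 3},{"translation": [-9.2,49.8,0],"dr": [0,0,-1.2],"hand": 3},{"translation": [-9.2,49.8,0],"dr": [0,0,-1.2],"hand": 3},{"translation": [-9.2,49.8,0],"dr": [0,0,-1.2],"hand": 3}])

```text
time_s: 34.05
tcp_pos: [0.5142, -0.2318, 0.1967]
eef_rot: [-0.0, 1.0, 0.024, -0.002]
contact_force: [0.1, 0.2, -1.4]
opening: 0.0383
```

```bash
python3 - <<'E'
from h import *
im,s=snap('wrist','w11.png'); print(s['opening'])
for r in manip.regions_of('stone_cream','wrist')[:1]:
    v,u=np.where(r['mask']); print(u.min(),u.max(),v.min())
T=T_tool(s)
for ex in(.046,.05,.054): print(ex,[w2px('wrist',(T@[ex,b,.015,1])[:3],s).round(0).tolist() for b in(-.02,.02)])
print(move([.514,-.2339,.046],92.65))
snap('top')
for t in ('tray','stone_green'):
  for q in manip.regions_of(t,'top')[:1]:
    m=q['mask'].astype(np.uint8);c=max(cv2.findContours(m,0,1)[0],key=cv2.contourArea); print(t,q['p'],cv2.boundingRect(c))
E
```

```text
0.03829688756826817
226 327 162
0.046 [[226.0, 176.0], [329.0, 176.0]]
0.05 [[226.0, 166.0], [329.0, 166.0]]
0.054 [[226.0, 156.0], [330.0, 156.0]]
[[-0.02, 0.19, 15.11], [0.04, 0.17, 0.14]]
tray 0.84 (317, 198, 63, 57)
```

Call:
arm_command(rows=[{"translation": [0,0.2,4],"dr": [0,0,0],"hand": 3},{"translation": [0,0.2,9],"dr": [0,0,0],"hand": 3},{"translation": [0,0.2,13],"dr": [0,0,0],"hand": 3},{"translation": [0,0.2,14.6],"dr": [0,0,0],"hand": 3},{"translation": [0,0.2,15.0],"dr": [0,0,0],"hand": 3},{"translation": [0,0.2,15.2],"dr": [0,0,0],"hand": 3},{"translation": [0,0.2,15.2],"dr": [0,0,0],"hand": 3}])

```text
time_s: 35.17
tcp_pos: [0.5154, -0.2353, 0.0467]
eef_rot: [0.002, 1.0, 0.024, -0.0]
contact_force: [0.9, 0.8, -0.8]
opening: 0.0379
```

Call:
arm_command(rows=[{"translation": [0,0,0.15],"dr": [0,0,0],"hand": 3},{"translation": [0,0,0.25],"dr": [0,0,0],"hand": 3},{"translation": [0,0,0.25],"dr": [0,0,0],"hand": 3}])

```text
time_s: 35.55
tcp_pos: [0.5154, -0.2354, 0.0444]
eef_rot: [0.002, 1.0, 0.024, 0.0]
contact_force: [-1.0, 0.2, -2.0]
opening: 0.0376
```

Call:
arm_command(rows=[{"translation": [0,0,0.15],"dr": [0,0,0],"hand": 3},{"translation": [0,0,0.2],"dr": [0,0,0],"hand": 3},{"translation": [0,0,0.2],"dr": [0,0,0],"hand": 3}])

```text
time_s: 35.92
tcp_pos: [0.5154, -0.2354, 0.0437]
eef_rot: [0.002, 1.0, 0.024, 0.0]
contact_force: [-1.8, 0.4, 7.9]
opening: 0.0377
```

Call:
arm_command(rows=[{"translation": [0,0,-0.1],"dr": [0,0,0],"hand": 5.2},{"translation": [0,0,-0.1],"dr": [0,0,0],"hand": 5.4},{"translation": [0,0,-0.1],"dr": [0,0,0],"hand": 5.4},{"translation": [0,0,-5],"dr": [0,0,0],"hand": 5.4},{"translation": [0,0,-10],"dr": [0,0,0],"hand": 6},{"translation": [0,-4,-14.5],"dr": [0,0,0],"hand": 6},{"translation": [1,-10,-14.5],"dr": [0,0,0],"hand": 6},{"translation": [3,-16,-14.5],"dr": [0,0,0],"hand": 6},{"translation": [5,-22,-14.5],"dr": [0,0,0],"hand": 6},{"translation": [7,-28,-14.5],"dr": [0,0,0],"hand": 6},{"translation": [9,-34,-14.5],"dr": [0,0,1.2],"hand": 6},{"translation": [10.1,-40,-14.5],"dr": [0,0,1.2],"hand": 6},{"translation": [10.1,-41.8,-14.5],"dr": [0,0,1.2],"hand": 6},{"translation": [10.1,-41.8,-14.5],"dr": [0,0,1.2],"hand": 6},{"translation": [10.1,-41.8,-14.5],"dr": [0,0,1.2],"hand": 6}])

```text
time_s: 37.8
tcp_pos: [0.5957, 0.1859, 0.187]
eef_rot: [0.002, 1.0, 0.013, -0.0]
contact_force: [-0.3, -1.0, 1.0]
opening: 0.0598
```

```bash
python3 - <<'E'
from h import *
im,s=snap('wrist')
fit(im,s,'stone_rust','wrist',[.112],[.5982,.1863])
print(move([.596,.1863,.126],91.5))
im,s=snap('top','top4.png')
c=cv2.resize(im[180:290,300:460],None,fx=5,fy=5,interpolation=cv2.INTER_CUBIC); cv2.imwrite('pics/tray2.png',c[:,:,::-1])
for t in ('tray','stone_green','stone_cream'):
  for q in manip.regions_of(t,'top')[:1]:
    m=q['mask'].astype(np.uint8);c=max(cv2.findContours(m,0,1)[0],key=cv2.contourArea); print(t,q['p'],cv2.boundingRect(c))
E
```

```text
stone_rust 0.74 bbox 237 309 144 307
0.112 [[307.0, 302.0], [245.0, 302.0], [312.0, 143.0], [240.0, 143.0]]
[[0.0, -0.11, 6.12], [0.23, 0.0, -0.07]]
tray 0.89 (317, 194, 124, 83)
stone_green 0.6 (398, 201, 23, 44)
stone_cream 0.75 (369, 202, 22, 43)
```

View pics/tray2.png

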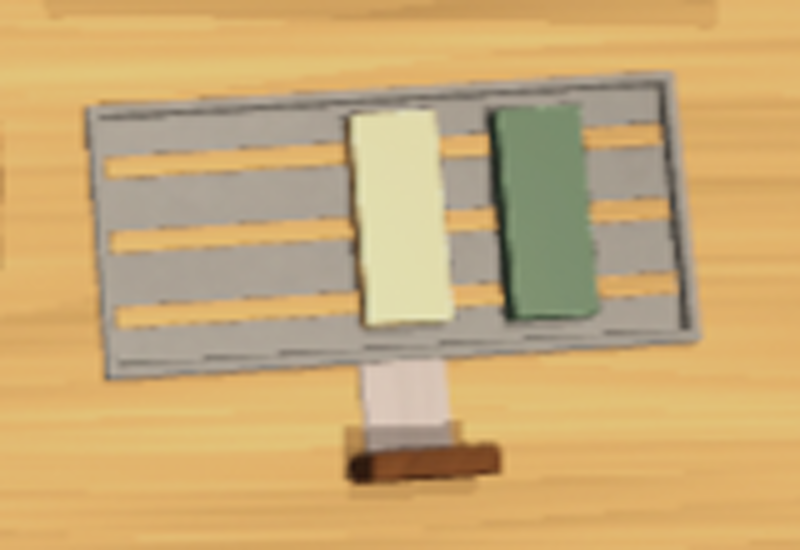

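Cream (400,215) and green (545,210) both lie flat, and the tray's corners are unchanged. Now rust.

Call:
arm_command(rows=[{"translation": [0,-0.1,4],"dr": [0,0,0],"hand": 6},{"translation": [0,-0.1,6.0],"dr": [0,0,0],"hand": 6},{"translation": [0,-0.1,6.1],"dr": [0,0,0],"hand": 6},{"translation": [0,-0.1,6.1],"dr": [0,0,0],"hand": 6},{"translation": [0,-0.1,6.1],"dr": [0,0,0],"hand": 3},{"translation": [0,-0.1,6.1],"dr": [0,0,0],"hand": 3},{"translation": [0,-0.1,6.1],"dr": [0,0,0],"hand": 3},{"translation": [0,-0.1,6.1],"dr": [0,0,0],"hand": 3},{"translation": [0,-0.1,5.1],"dr": [0,0,0],"hand": 3},{"translation": [0,-0.1,4.1],"dr": [0,0,0],"hand": 3},{"translation": [0,-0.1,2.1],"dr": [0,0,0],"hand": 3},{"translation": [0,-0.1,-1],"dr": [0,0,0],"hand": 3},{"translation": [0,-0.1,-1],"dr": [0,0,0],"hand": 3},{"translation": [0,-0.1,-1],"dr": [0,0,0],"hand": 3}])

```text
time_s: 39.85
tcp_pos: [0.595, 0.1871, 0.1966]
eef_rot: [0.002, 1.0, 0.013, -0.001]
contact_force: [-0.4, -0.1, -1.7]
opening: 0.0382
```

```bash
python3 - <<'E'
from h import *
print(move([.511,-.164,.2],92.65))
E
```

```text
[[-9.29, 34.89, -0.19], [0.22, 0.12, -1.18]]
```

Call:
arm_command(rows=[{"translation": [-1,4,0],"dr": [0,0,0],"hand": 3},{"translation": [-2,9,0],"dr": [0,0,0],"hand": 3},{"translation": [-3,15,0],"dr": [0,0,0],"hand": 3},{"translation": [-4.5,21,0],"dr": [0,0,-0.5],"hand": 3},{"translation": [-6.5,27,0],"dr": [0,0,-1],"hand": 3},{"translation": [-8.5,32,0],"dr": [0,0,-1.2],"hand": 3},{"translation": [-9.3,34.8,0],"dr": [0,0,-1.2],"hand": 3},{"translation": [-9.3,34.8,0],"dr": [0,0,-1.2],"hand": 3},{"translation": [-9.3,34.8,0],"dr": [0,0,-1.2],"hand": 3},{"translation": [-9.3,34.8,0],"dr": [0,0,-1.2],"hand": 3}])

```text
time_s: 41.1
tcp_pos: [0.5108, -0.1617, 0.1976]
eef_rot: [0.001, 1.0, 0.024, -0.002]
contact_force: [0.8, 0.5, -1.6]
opening: 0.0377
```

```bash
python3 - <<'E'
from h import *
im,s=snap('wrist','w12.png'); print(s['opening'])
for r in manip.regions_of('stone_rust','wrist')[:1]:
    v,u=np.where(r['mask']); print(u.min(),u.max(),v.min())
print(move([.511,-.164,.045],92.65))
r=manip.regions_of('stone_cream','wrist')
for q in r[:1]:
    v,u=np.where(q['mask']); print(q['p'],u.min(),u.max(),v.min(),v.max(), w2px('wrist',[.5119,-.2339,.031],s))
E
```

```text
0.03773618853068556
225 328 162
[[0.03, 0.16, 15.29], [0.19, 0.16, 0.12]]
0.97 333 390 133 247 [360.81123397 196.40873684]
```

Call:
arm_command(rows=[{"translation": [0,0.1,4],"dr": [0,0,0],"hand": 3},{"translation": [0,0.1,9],"dr": [0,0,0],"hand": 3},{"translation": [0,0.1,13],"dr": [0,0,0],"hand": 3},{"translation": [0,0.1,14.6],"dr": [0,0,0],"hand": 3},{"translation": [0,0.1,15.2],"dr": [0,0,0],"hand": 3},{"translation": [0,0.1,15.4],"dr": [0,0,0],"hand": 3},{"translation": [0,0.1,15.4],"dr": [0,0,0],"hand": 3}])

```text
time_s: 42.12
tcp_pos: [0.5116, -0.164, 0.0452]
eef_rot: [0.002, 1.0, 0.024, -0.0]
contact_force: [-0.2, 0.6, -0.3]
opening: 0.0382
```

Call:
arm_command(rows=[{"translation": [0,0,0.1],"dr": [0,0,0],"hand": 3},{"translation": [0,0,0.2],"dr": [0,0,0],"hand": 3},{"translation": [0,0,0.2],"dr": [0,0,0],"hand": 3}])

```text
time_s: 42.5
tcp_pos: [0.5116, -0.1641, 0.0434]
eef_rot: [0.003, 1.0, 0.024, 0.0]
contact_force: [-0.1, 0.2, -2.3]
opening: 0.0379
```

Call:
arm_command(rows=[{"translation": [0,0,0.15],"dr": [0,0,0],"hand": 3},{"translation": [0,0,0.25],"dr": [0,0,0],"hand": 3},{"translation": [0,0,0.25],"dr": [0,0,0],"hand": 3}])

```text
time_s: 42.88
tcp_pos: [0.5117, -0.1641, 0.043]
eef_rot: [0.003, 1.0, 0.024, 0.0]
contact_force: [-2.9, 1.5, 14.5]
opening: 0.0383
```

Call:
arm_command(rows=[{"translation": [0,0,-0.1],"dr": [0,0,0],"hand": 5.2},{"translation": [0,0,-0.1],"dr": [0,0,0],"hand": 5.4},{"translation": [0,0,-0.1],"dr": [0,0,0],"hand": 5.4},{"translation": [0,0,-5],"dr": [0,0,0],"hand": 5.4},{"translation": [0,0,-10],"dr": [0,0,0],"hand": 6},{"translation": [0,0,-14.5],"dr": [0,0,0],"hand": 6},{"translation": [-2,1.4,-14.5],"dr": [0,0,-10],"hand": 6},{"translation": [-4,2.8,-14.5],"dr": [0,0,-20],"hand": 6},{"translation": [-6,4.2,-14.5],"dr": [0,0,-30],"hand": 6},{"translation": [-8,5.5,-14.5],"dr": [0,0,-40],"hand": 6},{"translation": [-10,6.9,-14.5],"dr": [0,0,-50],"hand": 6},{"translation": [-11.8,6.9,-14.5],"dr": [0,0,-60],"hand": 6},{"translation": [-11.8,6.9,-14.5],"dr": [0,0,-70],"hand": 6},{"translation": [-11.8,6.9,-14.5],"dr": [0,0,-80],"hand": 6},{"translation": [-11.8,6.9,-14.5],"dr": [0,0,-90],"hand": 6},{"translation": [-11.8,6.9,-14.5],"dr": [0,0,-90],"hand": 6},{"translation": [-11.8,6.9,-14.5],"dr": [0,0,-90],"hand": 6}])

```text
time_s: 45.0
tcp_pos: [0.397, -0.2378, 0.1881]
eef_rot: [0.002, 0.691, 0.723, -0.002]
contact_force: [0.1, -0.4, 0.2]
opening: 0.0599
```

```bash
python3 - <<'E'
from h import *
im,s=snap('wrist','w13.png')
print(move([.397,-.2392,.061],2.65), w2px('wrist',[.397,-.2392,.066],s))
print([(np.round(q['point']).tolist(),round(q['p'],2)) for q in manip.place_of('pull','wrist')[:2]])
for t in('stone_rust','stone_cream','stone_green'):
  for q in manip.regions_of(t,'wrist')[:1]:
    m=q['mask'].astype(np.uint8);c=max(cv2.findContours(m,0,1)[0],key=cv2.contourArea)
    W=np.array([px2w('wrist',p[0],.031,s)[:2] for p in c],np.float32); print(t,q['p'],cv2.minAreaRect(W))
im,_=snap('top')
for q in manip.regions_of('rack','top')[:1]:
    print(q['p'],cv2.minAreaRect(np.argwhere(q['mask'])[:,::-1].astype(np.float32)))
E
```

```text
[[-0.07, -0.01, 12.71], [0.02, 0.3, 0.01]] [277.69586141 212.43030048]
[([278.0, 209.0], 0.62)]
stone_rust 0.76 ((0.5072293877601624, -0.16340021789073944), (0.10407815128564835, 0.04033082351088524), 2.194573402404785)
stone_cream 0.85 ((0.51051265001297, -0.2323867678642273), (0.10442809760570526, 0.043663740158081055), 2.7300968170166016)
stone_green 0.88 ((0.5121837854385376, -0.2991991341114044), (0.10375417023897171, 0.04791310429573059), 2.7424638271331787)
0.96 ((384.05389404296875, 138.99313354492188), (152.73574829101562, 78.34455871582031), 0.8814040422439575)
```

View pics/w13.png

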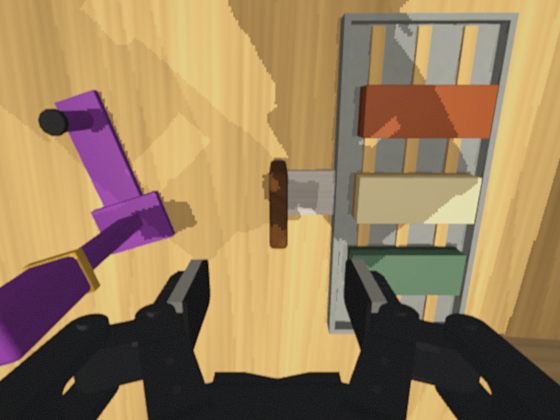

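Rust, cream and green all lie flat in the tray at (428,111), (418,198) and (408,272). The pull at (279,203) is centred between the fingers. Next is the rack geometry, and the purple iron's clearance.

```bash
python3 - <<'E'
from h import *
im=cv2.imread('pics/top0.png')
c=cv2.resize(im[90:190,300:470],None,fx=4.7,fy=4.7,interpolation=cv2.INTER_CUBIC); cv2.imwrite('pics/rack.png',c)
for uv in [(415,337),(423,330),(407,330),(425,345)]: print(px2w('top',uv,.18).round(3))
E
```

```text
[ 0.264 -0.264  0.18 ]
[ 0.278 -0.281  0.18 ]
[ 0.278 -0.249  0.18 ]
[ 0.248 -0.284  0.18 ]
```

View pics/rack.png

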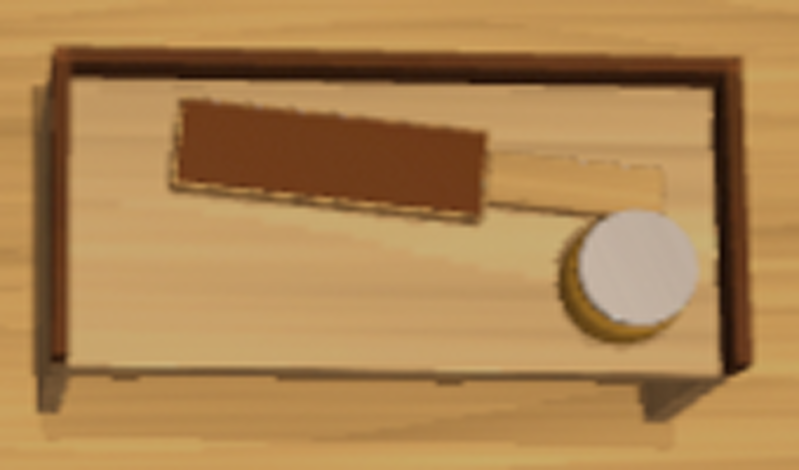

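```bash
python3 - <<'E'
from h import *
f=lambda u,v,z: px2w('top',(300+u/4.7,90+v/4.7),z)[:2].round(4)
print('front edge',f(70,368,.105),f(722,375,.105))
print('rim front tops',f(52,358,.12),f(750,365,.12),'rim back',f(55,48,.12),f(740,60,.12))
print('bay inner at back of shelf',f(72,78,.105),f(712,88,.105))
print('panel foot',f(38,410,0),f(60,410,0),f(645,420,0))
snap('top')
for n in ('top','scene'):
    if n=='scene': snap('scene')
    for t in('home','rack'): print(n,t,[(np.round(q['point']).tolist(),round(q['p'],2),px2w(n,q['point'],0).round(3).tolist()) for q in manip.place_of(t,n)[:2]])
E
```

```text
front edge [ 0.6296 -0.079 ] [ 0.6223 -0.3899]
rim front tops [ 0.6308 -0.0695] [ 0.6234 -0.398 ] rim back [ 0.7823 -0.0744] [ 0.773  -0.4026]
bay inner at back of shelf [ 0.7729 -0.0835] [ 0.7646 -0.3937]
panel foot [ 0.6329 -0.0706] [ 0.6328 -0.082 ] [ 0.6237 -0.386 ]
top home [([193.0, 184.0], 0.51, [0.62, 0.208, 0.0]), ([232.0, 183.0], 0.3, [0.62, 0.113, 0.0])]
top rack [([349.0, 226.0], 0.75, [0.512, -0.165, 0.0])]
scene home [([265.0, 254.0], 0.37, [0.55, 0.006, 0.0]), ([154.0, 195.0], 0.35, [0.677, -0.403, 0.0])]
scene rack [([199.0, 216.0], 0.67, [0.613, -0.238, 0.0])]
```

Call:
arm_command(rows=[{"translation": [0,0,4],"dr": [0,0,0],"hand": 6},{"translation": [0,0,9],"dr": [0,0,0],"hand": 6},{"translation": [0,0,12.6],"dr": [0,0,0],"hand": 6},{"translation": [0,0,12.6],"dr": [0,0,0],"hand": 6},{"translation": [0,0,12.6],"dr": [0,0,0],"hand": 0},{"translation": [0,0,12.6],"dr": [0,0,0],"hand": 0},{"translation": [0,0,12.6],"dr": [0,0,0],"hand": 0},{"translation": [0,0,12.6],"dr": [0,0,0],"hand": 0},{"translation": [0,0,12.6],"dr": [0,0,0],"hand": 0},{"translation": [0,0,12.6],"dr": [0,0,0],"hand": 0}], force=70)

```text
time_s: 46.9
tcp_pos: [0.398, -0.2393, 0.0639]
eef_rot: [0.004, 0.69, 0.724, -0.002]
contact_force: [1.5, 0.5, 6.9]
opening: 0.0131
```

```bash
python3 - <<'E'
from h import *
print(manip.sense()['contact_force'],move([.415,-.2285,.062],-1.5))
E
```

```text
[1.53951285 0.46064298 6.90210216] [[1.0, 1.75, 0.19], [0.18, 0.45, 4.28]]
```

Call:
arm_command(rows=[{"translation": [0.3,0.4,0],"dr": [0,0,0.8],"hand": 0},{"translation": [0.5,0.8,0],"dr": [0,0,1.6],"hand": 0},{"translation": [0.8,1.2,0],"dr": [0,0,2.6],"hand": 0},{"translation": [1.0,1.5,0],"dr": [0,0,3.5],"hand": 0},{"translation": [1.0,1.75,0],"dr": [0,0,4.3],"hand": 0},{"translation": [1.0,1.75,0],"dr": [0,0,4.3],"hand": 0},{"translation": [1.0,1.75,0],"dr": [0,0,4.3],"hand": 0}])

```text
time_s: 47.78
tcp_pos: [0.4147, -0.2275, 0.064]
eef_rot: [0.003, 0.716, 0.698, -0.001]
contact_force: [-3.4, 3.2, 5.0]
opening: 0.0127
```

```bash
python3 - <<'E'
from h import *
im,s=snap('top')
c=cv2.resize(im[90:250,300:460],None,fx=3.7,fy=3.7,interpolation=cv2.INTER_CUBIC); cv2.imwrite('pics/align.png',c[:,:,::-1])
print(s['contact_force'],move([.5568,-.2322,.064],-1.5))
E
```

```text
[-3.36443073  3.17033082  5.01524393] [[-0.1, 14.22, 0.04], [0.15, 0.37, 0.0]]
```

View pics/align.png

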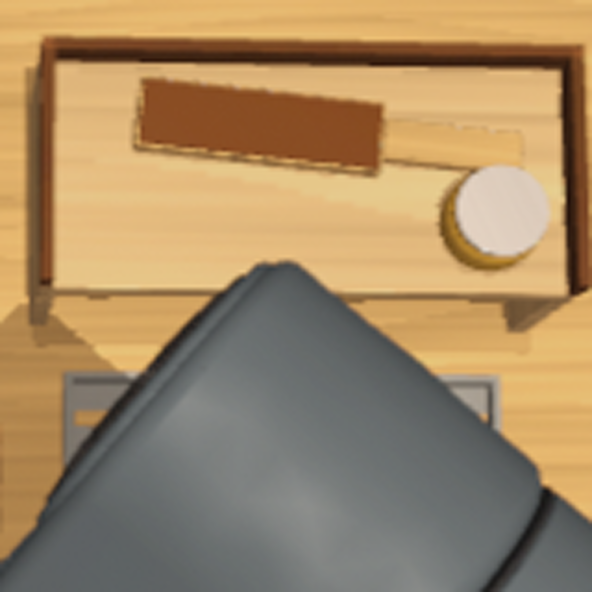

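Tray far corners at (63,373) and (498,376). Panel feet at about (40,325) on the left and (507,330) on the right.

```bash
python3 - <<'E'
from h import *
f=lambda u,v,z: px2w('top',(300+u/3.7,90+v/3.7),z)[:2]
A,B=f(63,373,.018),f(498,376,.018); d=A-B
print(A,B,np.linalg.norm(d),'yaw',np.degrees(np.arctan2(-d[0],d[1])),'mid',(A+B)/2)
print('panels',f(48,325,0),f(507,332,0))
T=np.array([.6068,-.2335]);a=np.radians(-1.5);R2=np.array([[np.cos(a),-np.sin(a)],[np.sin(a),np.cos(a)]])
print('tray front mid in rack',R2.T@((A+B)/2-T))
E
```

```text
[ 0.5954931  -0.09000953] [ 0.58986842 -0.37208874] 0.2821352896390138 yaw -1.1423315991993428 mid [ 0.59268076 -0.23104913]
panels [ 0.63128361 -0.08248457] [ 0.62276058 -0.38546759]
tray front mid in rack [-0.01417856  0.00208043]
```

Aligned to within 2 mm and 0.5°. Pushing in.

Call:
arm_command(rows=[{"translation": [0,1,0],"dr": [0,0,0.2],"hand": 0},{"translation": [-0.1,2.2,0],"dr": [0,0,0.3],"hand": 0},{"translation": [-0.2,3.4,0],"dr": [0,0,0.3],"hand": 0},{"translation": [-0.2,4.6,0],"dr": [0,0,0.3],"hand": 0},{"translation": [-0.2,5.8,0],"dr": [0,0,0.3],"hand": 0},{"translation": [-0.2,7,0],"dr": [0,0,0.3],"hand": 0},{"translation": [-0.2,7,0],"dr": [0,0,0.3],"hand": 0}])

```text
time_s: 48.7
tcp_pos: [0.4874, -0.2322, 0.064]
eef_rot: [0.006, 0.718, 0.696, -0.001]
contact_force: [2.2, 0.1, -3.6]
opening: 0.0131
```

Call:
arm_command(rows=[{"translation": [0,1,0],"dr": [0,0,0],"hand": 0},{"translation": [0,2.2,0],"dr": [0,0,0],"hand": 0},{"translation": [0,3.4,0],"dr": [0,0,0],"hand": 0},{"translation": [0,4.6,0],"dr": [0,0,0],"hand": 0},{"translation": [0,5.8,0],"dr": [0,0,0],"hand": 0},{"translation": [0,6.6,0],"dr": [0,0,0],"hand": 0},{"translation": [0,6.6,0],"dr": [0,0,0],"hand": 0}])

```text
time_s: 49.58
tcp_pos: [0.5549, -0.2344, 0.0641]
eef_rot: [0.007, 0.718, 0.696, -0.0]
contact_force: [1.0, 0.1, -5.9]
opening: 0.0129
```

Call:
arm_command(rows=[{"translation": [0,0.2,0],"dr": [0,0,0],"hand": 0},{"translation": [0,0.4,0],"dr": [0,0,0],"hand": 0},{"translation": [0,0.5,0],"dr": [0,0,0],"hand": 0},{"translation": [0,0.5,0],"dr": [0,0,0],"hand": 0}])

```text
time_s: 50.08
tcp_pos: [0.5573, -0.2346, 0.0641]
eef_rot: [0.005, 0.718, 0.696, -0.002]
contact_force: [-7.9, -1.3, -0.1]
opening: 0.0125
```

Call:
arm_command(rows=[{"translation": [0,0.2,0],"dr": [0,0,0],"hand": 0},{"translation": [0,0.4,0],"dr": [0,0,0],"hand": 0},{"translation": [0,0.4,0],"dr": [0,0,0],"hand": 0}])

```text
time_s: 50.45
tcp_pos: [0.5575, -0.2346, 0.064]
eef_rot: [0.001, 0.717, 0.697, -0.004]
contact_force: [-12.7, -2.9, 0.8]
opening: 0.0127
```

The tray is firmly against the stop. Relaxing, releasing and retreating.

Call:
arm_command(rows=[{"translation": [0,-0.2,0],"dr": [0,0,0],"hand": 0},{"translation": [0,-0.2,0],"dr": [0,0,0],"hand": 3},{"translation": [0,-0.2,0],"dr": [0,0,0],"hand": 3.5},{"translation": [0,-0.2,0],"dr": [0,0,0],"hand": 3.5},{"translation": [0,-0.2,-3],"dr": [0,0,0],"hand": 3.5},{"translation": [0,-0.2,-7],"dr": [0,0,0],"hand": 3.5},{"translation": [0,-0.2,-12],"dr": [0,0,0],"hand": 3.5},{"translation": [0,-5,-16],"dr": [0,0,0],"hand": 3.5},{"translation": [0,-11,-18],"dr": [0,0,0],"hand": 3.5},{"translation": [-4,-13,-18],"dr": [0,0,0],"hand": 3.5},{"translation": [-9,-13,-18],"dr": [0,0,0],"hand": 3.5},{"translation": [-14,-13,-18],"dr": [0,0,0],"hand": 3.5},{"translation": [-19,-12,-18],"dr": [0,0,0],"hand": 3.5},{"translation": [-19,-12,-18],"dr": [0,0,0],"hand": 3.5}])

```text
time_s: 52.2
tcp_pos: [0.4333, -0.4241, 0.2462]
eef_rot: [0.004, 0.718, 0.696, -0.004]
contact_force: [-0.0, 0.6, 0.2]
opening: 0.035
```

```bash
python3 - <<'E'
from h import *
im,s=snap('top','end.png'); im2,_=snap('scene')
a=cv2.resize(im[60:320,230:480],None,fx=1.75,fy=1.75,interpolation=cv2.INTER_CUBIC)
b=cv2.resize(im2[110:290,90:350],None,fx=1.3,fy=1.3,interpolation=cv2.INTER_CUBIC)
o=np.zeros((max(a.shape[0],b.shape[0]),a.shape[1]+b.shape[1],3),np.uint8);o[:a.shape[0],:a.shape[1]]=a;o[:b.shape[0],a.shape[1]:]=b
cv2.imwrite('pics/end2.png',o[:,:,::-1]);print(o.shape)
manip.snapshot('top')
for q in manip.place_of('pull','top')[:2]: print(q['p'],q['point'],px2w('top',q['point'],.055))
print(s['contact_force'],s['opening'],s['time_s'])
E
```

```text
(455, 776, 3)
0.87 [381.6, 203.9] [ 0.55548912 -0.23554958  0.055     ]
[-0.04665715  0.60428407  0.19503218] 0.03501372238260232 52.2
```

View pics/end2.png

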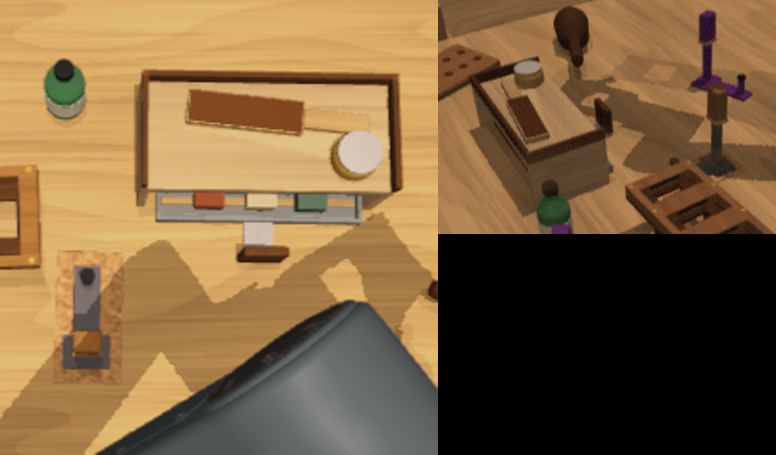

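The tray is under the shelf with its pull at (262,254), and all three stones are flat. The iron stands on its mat at (88,310), and the bottle, strop and tin haven't moved. Handing in.

```bash
python3 -c "
from plant import manip
print(manip.sign_off(), manip.sense()['time_s'])"
```

```text
the job is handed in; nothing more can be done
the job is handed in; nothing more can be done
```

I pushed the three stones present (rust, cream and green; there was no grey one, and well 1 was empty) up 12–14 mm from below with the iron. The iron went back upright on its mat. I laid the stones side by side in the tray and pushed the tray in until the stop resisted at about 13 N. It was handed in after about 52 s, and the sign-off gave no verdict.

**Last checks:**
- **Tray:** the last pictures put the pull at x = 0.555 m, so the tray's origin is about 64 mm into the rack, against 65 mm at home. That relies on my estimate of the rack's position from the top camera.
- **Stones:** all three lay flat before the push. Afterwards only their near ends show under the shelf, and those look flat.
- **Everything else:** the iron is upright on its mat, and the bottle, strop and tin look unmoved. The robot is clear of everything.

No check failed or disagreed, and I saw neither a knock to the tray nor a slackened grip.

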